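# Dress the running band of a curling stone and lay the straightedge on it

### The job

Dress the running band (the raised ring) of the upturned curling stone: take the lapping pad from the half-open drawer, set it flat across the near side of the band and push it straight along the battens to the far side so that the whole ring is covered, pressing steadily so that its cushion stays squeezed about half way the whole stroke. Lay the pad back in the drawer face down, and set the straightedge gently on its working edge across the middle of the band and leave it there for the flatness check. Leave the other things on the bench and shelf where they are.

Things in the scene. Friction and masses are not known exactly. Their poses are not given: they have to be found in the camera images.
- stone: the curling stone, fixed, upside down without its handle on two parallel wooden battens: grey granite, 281 mm across, widest 98 mm above the bench, its running band 157.5 mm above the bench. Origin on the bench under its centre; its x axis runs along the battens (300 mm long, 150 mm apart between centres, 36 mm high) from the robot's side (the near side) to the far side, its z axis up
- band (a point): centre of the running band, in the plane of its flat top. The band is a pale matt granite ring of 131 mm outer and 117 mm inner diameter that stands up 2.5 mm; inside it the cup is hollow (about 7 mm deep, with the bolt hole), outside it the stone falls away. Axes as the stone's: x along the battens to the far side, z up
- pad: the lapping pad, a black hand block lying face down in the drawer, about 270 g. Origin at the centre of the underside of its abrasive plate when the cushion is free; x is across it, y along it, z up. Abrasive plate 50 mm (x) by 150 mm (y) by 4 mm; above it the grey cushion; above that a holder 54 x 154 mm from z = 17 to 34 mm; on it the grip bar along y, 24 mm thick (x), 100 mm long (y), from z = 33 to 67 mm
- pad_sole (a joint): how far the cushion of the pad is squeezed, in m: 0 free, 0.010 fully squeezed. Plate and cushion move straight up into the holder; starts to yield at about 3 N and takes 1 N more per mm, so half way (0.005) is about 8 N
- shelf: the birch plywood shelf unit, fixed, 260 mm deep (x), 330 mm wide (y), its top 72 mm above the bench; its drawer side (its -x side) faces the robot. Origin on the bench under its centre
- drawer_in (a point): centre of the inner floor of the shelf's shallow drawer, 17 mm above the bench; axes as the shelf's. The inside measures 236 mm (x) by 262 mm (y), side walls 30 mm and front 28 mm above the floor. It slides out towards -x with about 3 N of friction; only about the front 140 to 170 mm of it is out from under the shelf at the start, the front edge of the shelf lies at x = -130 mm of the shelf's frame
- straightedge: the straightedge, a plain aluminium bar 220 mm long (y), 12 mm thick (x), 36 mm high (z), about 260 g, with black grip plates 14 mm thick (x) and 76 mm long at its middle from z = 13 to 33 mm; stands on its working edge on top of the shelf, near the shelf's front. Origin at the middle of the working edge (the underside), z up
- cap_a: green nylon handle cap, 30 mm across, 24 mm high, on the shelf top; bystander, origin under its centre
- cap_b: a second such cap on the bench; bystander
- cup_insert: polished steel cup insert, 62 mm across the rim, 31 mm high, on the bench; bystander, origin under its centre
- torque_driver: chrome torque driver, 160 mm long, 28 mm thick, lying on the shelf top behind the straightedge; bystander, x along it, origin under its middle
- granite_chip: granite sample block 60 x 60 x 28 mm on the bench; bystander, origin under its centre
- jar: closed glass jar 60 mm across, 75 mm high, on the bench; bystander, origin under its centre
There are look-alikes about, which are no part of the job. Several things have the shape of the straightedge; the one meant has the colours described above.

How it is judged:
By the outcome, as a careful person would: the job done as asked, in the order asked, and still so for the second after the job is handed in, with the robot touching nothing.
It also fails if it takes over 72 s, if anything falls off the work surface, if the arm or the gripper's body presses on something with over 40 N, if the wrist force passes 120 N, or if a joint passes its speed limit or range.

### The arm

A 6-joint arm with a two-finger parallel gripper is mounted at the origin on the work surface. World frame = base frame: x ahead of the robot, y to its left, z up, the work surface at z = 0. Lengths are in m, angles in rad, forces in N, time in s.
With the tool pointing down it reaches from about 0.3 to 0.85 m from the base axis. Payload 5.4 kg.
Tool frame: the origin (TCP) lies midway between the tips of the shut fingers; the grasp point (between the pads) lies 19 mm behind it (ctrl.grasp_offset is the distance from the TCP to the grasp point, in m); z points along the fingers, x is the direction in which the jaws open and shut, and the axes are right-handed (so a half turn about z gives the same grasp; the last joint's range is limited). The gripper opens to 85 mm and grips with 20 to 120 N. Pads are 22 mm wide; open, the fingers measure 114 mm over their backs; the gripper's body (76 mm by 85 mm) begins 54 mm behind the grasp point. The pads swing forward as they close: fully open they stand 13 mm farther back than shut.
Start: joints at [-1.555, 0.158, 1.597, -0, 1.386, -0.21], TCP at [0.129, -0.56, 0.231] pointing down, gripper open.
Joint ranges: [-2.91, 2.91], [-0.94, 2.29], [0.18, 2.7], [-1.29, 4.43], [0.17, 2.64], [-3, 3]. Speed limits (rad/s): [2.57, 2.57, 3.14, 3.14, 3.14, 3.14].

### API

Orientations are given as a 3x3 rotation matrix whose columns are the frame's x, y, z axes.
In Python, from plant import read_state, imaging, order, ctrl gives the robot as it stands.
- The arm moves only by the tool drive_tool, never from a script. Its argument "targets" is a list of rows, each a list of 4 numbers: the shift along the tool's x, y, z in m, then the turn about the tool's z in rad. A call has 1 to 12 rows; each row shifts and turns the pose as measured when the row begins, along the tool's axes as they then stand; what a row does not reach is not made up. A row lasts 1/10 s, in which the tool goes at most 50 mm and 8.59 degrees, less where a joint would pass 70% of its speed; a pose out of reach is approached as far as the arm can. A call is refused whole if a number of a shift passes 0.05 or a number of a turn 0.15, either way. A call with a gripper value outside its range is refused whole. "jaw" is the finger opening in m, from 0 to 0.0854, set as the call begins (left out, the last holds). The fingers move at their own pace and stop on an object; "squeeze" is the grip in N (left out, the last holds). Time passes only in rows, so rows that do not move let the fingers close. It gives the time, the measured TCP pose, the force and the opening at its end, in the units of the state.
- read_state(): the state, without advancing time (a new reading comes with each control period).
- imaging.read_camera(name): name is "side" or "top"; returns the picture (384x512x3 uint8, red, green, blue); there is no depth.
- imaging.camera_info(name): a dict with "fov_y" (degrees; the focal length in pixels is half the picture's height over the tangent of half this angle, whatever the lens; pixels are square), "cx", "cy" (the principal point, pixels), "R" (3x3) and "t" (3): a world point X has camera coordinates R X + t. Camera axes: x right, y down, z forward; pixel columns grow to the right and rows downward; lengths in m; the calibration is good to about 2 mm. A picture is of the moment at which its call begins. camera_info takes no time and is no camera call.
- order.close_job(): hands the job in, once; it reports no verdict.
The state is a dict: "clock": time; "joint_positions": joint angles; "qd": joint speeds; "effort": joint torques, N m; "position": TCP position; "tool_rot": TCP orientation; "contact_force": force on the tool from outside, world axes, zero at the start; "moment": the same for the moment, N m; "gripper_width": finger opening in m.
Only numpy, scipy, OpenCV 4.12 (cv2) and the standard library are available. Lean on these libraries where they do the work, as an engineer would, in place of code of your own. Each camera call takes 0.05 s, during which the arm holds its last target.

## Working session

There is one attempt and no reset: what is moved stays moved. The work goes in short steps, Python scripts to look and compute and a tool call to move; the robot and the scene stay as the last step left them, time stands still between calls to the robot, and variables do not carry over. Pictures are saved under pics/ and viewed, and the job is handed in when it is done.

Besides the shell and the picture viewer there is one more tool, called after "Call:" in YAML: its name, and indented under it one key for each argument. drive_tool: Moves the arm, as the interface text tells. Its arguments: {"type":"object","properties":{"targets":{"type":"array","items":{"type":"array","items":{"type":"number"}}},"jaw":{"type":"number"},"squeeze":{"type":"number"}},"required":["targets"]}

```bash
ls; mkdir -p pics; python3 - <<'E'
from plant import read_state, imaging, order, ctrl
import cv2, numpy as np
for n in ("side","top"):
    im=imaging.read_camera(n); cv2.imwrite(f"pics/{n}0.png",cv2.resize(im[:,:,::-1],(800,600),interpolation=cv2.INTER_CUBIC)); cv2.imwrite(f"pics/{n}0raw.png",im[:,:,::-1])
    i=imaging.camera_info(n); print(n,i)
s=read_state(); print(s); print(ctrl.grasp_offset, dir(ctrl))
E
```

```text
pics
side {'fov_y': 56.48574212058723, 'cx': 254.7258449284868, 'cy': 190.36218221491356, 'R': array([[-0.77494299, -0.63199726, -0.00654398],
       [-0.33352038,  0.41770742, -0.84515364],
       [ 0.53686825, -0.65276333, -0.5344834 ]]), 't': array([0.3546387 , 0.30057248, 1.10736256])}
top {'fov_y': 43.77596283385323, 'cx': 253.28790010786855, 'cy': 189.5935728720062, 'R': array([[ 0.01021343, -0.99966195,  0.02390978],
       [-0.99467007, -0.01261007, -0.10233498],
       [ 0.10260189, -0.02273715, -0.99446261]]), 't': array([-0.0673307 ,  0.53065124,  1.56196477])}
{'clock': 0.1, 'joint_positions': array([-1.55508050e+00,  1.58993823e-01,  1.59813768e+00,  1.97518217e-05,
        1.38621462e+00, -2.10096187e-01]), 'qd': array([ 5.16481932e-05, -1.30489016e-03, -2.59721628e-03, -1.38385499e-03,
       -1.25539468e-03, -6.47495332e-04]), 'effort': array([-8.36067065e-04, -3.96991181e+01, -3.32338071e+01, -3.59548749e-04,
        4.24166647e-03,  1.57688817e-05]), 'position': array([ 0.12871974, -0.55983554,  0.23039527]), 'tool_rot': array([[ 2.23894278e-01, -9.74613437e-01, -8.14213027e-06],
       [-9.74611936e-01, -2.23893947e-01,  1.75355460e-03],
       [-1.71086085e-03, -3.84675424e-04, -9.99998462e-01]]), 'contact_force': array([0.6066181 , 0.09817318, 0.79137596]), 'moment': array([-0.02378503, -0.00778999, -0.00367108]), 'gripper_width': 0.08522331488700217}
0.0187 ['IKError', '__class__', '__delattr__', '__dict__', '__dir__', '__doc__', '__eq__', '__format__', '__ge__', '__getattribute__', '__getstate__', '__gt__', '__hash__', '__init__', '__init_subclass__', '__le__', '__lt__', '__module__', '__ne__', '__new__', '__reduce__', '__reduce_ex__', '__repr__', '__setattr__', '__sizeof__', '__str__', '__subclasshook__', '__weakref__', 'grasp_offset']
```

View pics/side0.png

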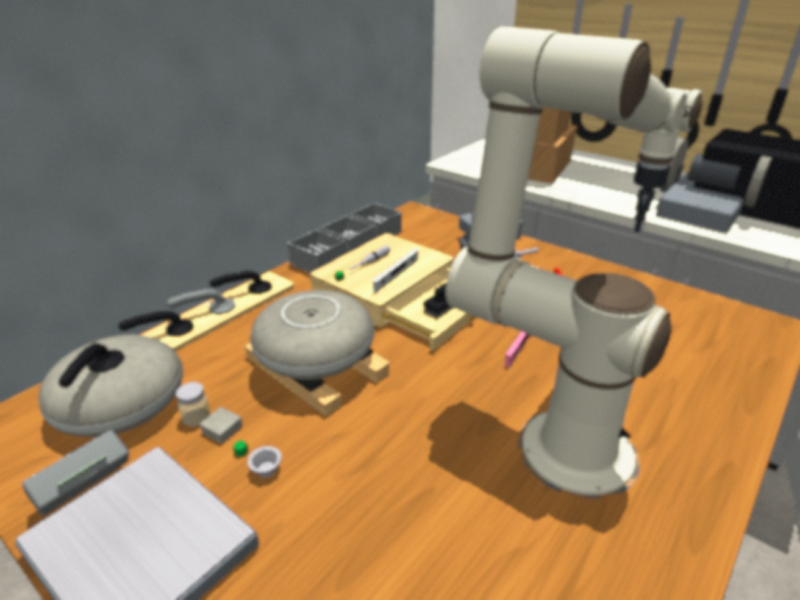

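View pics/top0.png

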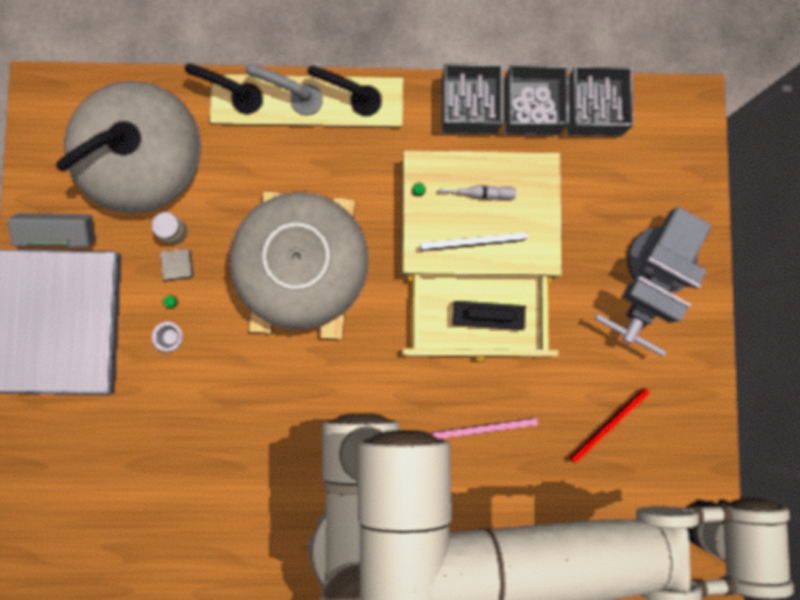

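```bash
cat > h.py <<'E'
import numpy as np, cv2
from plant import imaging, read_state, ctrl
def info(n):
    i=imaging.camera_info(n); f=192/np.tan(np.radians(i['fov_y'])/2)
    K=np.array([[f,0,i['cx']],[0,f,i['cy']],[0,0,1]]); return K,np.array(i['R']),np.array(i['t']).ravel()
C={n:info(n) for n in("side","top")}
def proj(n,X):
    K,R,t=C[n]; c=np.atleast_2d(X)@R.T+t; p=c@K.T; return p[:,:2]/p[:,2:]
def onz(n,uv,z):
    K,R,t=C[n]; uv=np.atleast_2d(uv).astype(float); d=np.c_[uv,np.ones(len(uv))]@np.linalg.inv(K).T@R; o=-R.T@t
    return o+d*((z-o[2])/d[:,2])[:,None]
def tri(us,ut):
    A=[];b=[]
    for n,u in(("side",us),("top",ut)):
        K,R,t=C[n]; P=K@np.c_[R,t]
        for k in(0,1):
            r=P[k]-u[k]*P[2]; A.append(r[:3]); b.append(-r[3])
    x,res,_,_=np.linalg.lstsq(np.array(A),np.array(b),rcond=None); return x
def crop(im,x0,y0,x1,y1,s,name):
    cv2.imwrite(name,cv2.resize(im[y0:y1,x0:x1],None,fx=s,fy=s,interpolation=cv2.INTER_CUBIC))
E
python3 - <<'E'
from h import *
t=cv2.imread("pics/top0raw.png"); s=cv2.imread("pics/side0raw.png")
crop(t,130,85,380,240,3,"pics/c1.png")
crop(s,140,110,370,290,3.4,"pics/c2.png")
# ring: bright pale
hsv=cv2.cvtColor(t,cv2.COLOR_BGR2HSV)
reg=np.zeros(t.shape[:2],bool); reg[135:195,158:222]=1
g=t.min(2); print(np.percentile(g[reg],[50,80,90,95,99]))
m=((g>175)&reg).astype(np.uint8)
cs,_=cv2.findContours(m,cv2.RETR_EXTERNAL,cv2.CHAIN_APPROX_NONE)
c=max(cs,key=len); e=cv2.fitEllipse(c); print(e, len(c))
ctr=onz("top",e[0],.1575); print("band",ctr)
P=onz("top",c[:,0].astype(float),.1575); print(np.linalg.norm(P-P.mean(0),axis=1).min(),np.linalg.norm(P-P.mean(0),axis=1).max())
print("proj into side",proj("side",ctr)*800/512, "tcp side/top", proj("side",read_state()['position'])*800/512,proj("top",read_state()['position'])*800/512)
E
```

```text
[140.  148.  163.1 190.  202. ]
((188.9940185546875, 163.26292419433594), (41.42738342285156, 42.078956604003906), 82.76361083984375) 119
band [[0.59658101 0.13944762 0.1575    ]]
0.06204135469052612 0.06592543533015252
proj into side [[310.23392319 309.36366261]] tcp side/top [[637.03004102 230.15666866]] [[670.06701599 508.42322188]]
```

View pics/c1.png

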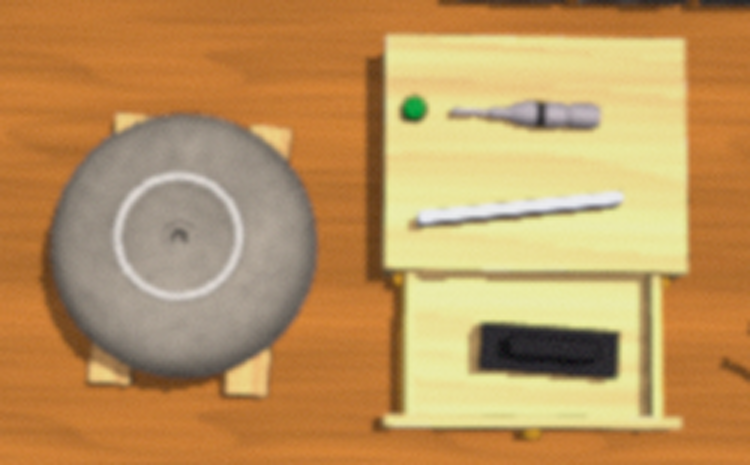

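View pics/c2.png

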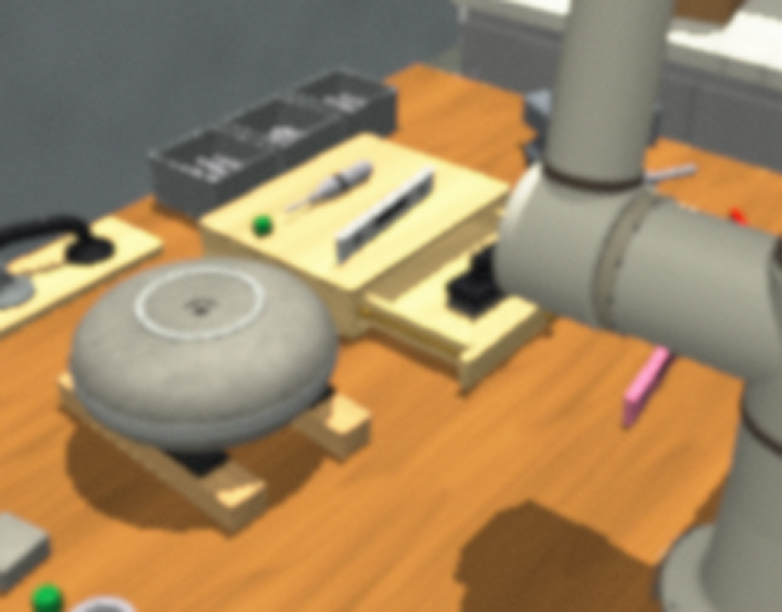

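```bash
python3 - <<'E'
from h import *
t=cv2.imread("pics/top0raw.png"); hsv=cv2.cvtColor(t,cv2.COLOR_BGR2HSV)
def cr(p): return np.array(p,float)/3+[130,85]
# rough checks by crop corners
def ang(a,b): d=b-a; return np.degrees(np.arctan2(d[1],d[0]))
L=onz("top",cr([[87,384],[115,113],[265,396],[291,128]]),.036)
print(L, ang(L[0],L[1]),ang(L[2],L[3]),np.linalg.norm(L[1]-L[0]),np.linalg.norm(L[3]-L[2]))
# masks
def big(m,k=0):
    cs,_=cv2.findContours(m.astype(np.uint8),cv2.RETR_EXTERNAL,cv2.CHAIN_APPROX_NONE); cs=sorted(cs,key=cv2.contourArea,reverse=True); return cs[k]
def rect(c,z,nm):
    P=onz("top",c[:,0].astype(float),z)[:,:2].astype(np.float32)
    r=cv2.minAreaRect(P*1000); print(nm,np.round(r[0],1),np.round(r[1],1),round(r[2],2)); return r
def reg(x0,y0,x1,y1):
    m=np.zeros(t.shape[:2],bool); m[y0:y1,x0:x1]=1; return m
H,S,V=[hsv[...,i].astype(int) for i in range(3)]
a,b=cr([405,180]).astype(int),cr([635,235]).astype(int)
print(hsv[158,300],hsv[154,310],hsv[200,312], hsv[150,380-60], hsv[150,350])
m=reg(a[0],a[1],b[0],b[1])&(S<60)
c=big(m); rect(c,.108,"straight top")
a,b=cr([460,310]).astype(int),cr([640,395]).astype(int)
m=reg(a[0],a[1],b[0],b[1])&(V<90)
c=big(m); rect(c,.051,"pad holder"); rect(c,.040,"pad holder lowz")
# grip bar darker
mm=reg(a[0],a[1],b[0],b[1])
print(np.round(t[190:212,286:340].mean(2)[:, ::2]).astype(int))
m=reg(250,90,365,180)&(S>40)&(S<150)&(H>18)&(H<35)
c=big(m); rect(c,.072,"shelf"); 
cv2.imwrite("pics/m.png",m*255)
E
```

```text
[[0.44951389 0.24729838 0.036     ]
 [0.75194727 0.22538805 0.036     ]
 [0.43860556 0.0528568  0.036     ]
 [0.73801973 0.02915545 0.036     ]] -4.14365542962356 -4.526043823503058 0.3032260104687129 0.3003507862656119
[ 23  97 181] [116   8 226] [128  22  46] [ 28  27 233] [ 27  88 235]
straight top [ 640.1 -216.1] [ 18.5 222.4] 6.33
pad holder [ 492.4 -254.6] [148.6  49. ] 86.44
pad holder lowz [ 493.3 -256.2] [149.7  49.4] 86.44
[[206 209 210 208 208 207 208 208 208 207 210 208 208 208 208 208 209 208
  209 207 208 208 208 208 208 210 209]
 [204 207 198 197 193 199 198 199 203 203 209 210 208 210 210 210 210 210
  210 210 210 209 208 208 209 210 209]
 [202 197 157 134 137 140 143 151 168 171 192 197 197 199 200 204 204 208
  210 212 209 212 211 211 211 210 212]
 [198 164 105  67  71  76  83  91 106 113 132 136 140 145 151 168 172 192
  199 199 199 200 204 207 211 210 211]
 [192 136  72  44  45  49  50  56  58  57  68  76  79  80  92 107 112 130
  137 143 146 157 171 178 194 200 207]
 [180 125  72  47  44  45  46  38  43  42  43  45  45  48  55  57  59  68
   75  74  81  97 109 11
[... 1282 characters left out ...]
7  50  43  43  45  44  46  42  45  46  40  40  40
   38  40  45  45  46  43  52 149 201]
 [162 128  96  88  89  83  82  70  64  58  51  49  44  48  44  45  43  45
   44  47  42  47  44  49  55 152 201]
 [176 160 154 150 149 149 142 111 105  98  87  86  85  78  65  65  59  47
   49  48  48  49  45  46  63 158 206]
 [200 199 198 200 200 198 188 156 156 153 148 149 148 138 109 104  96  85
   88  83  75  64  65  68  89 174 207]
 [210 209 210 210 210 209 206 199 198 197 195 197 196 184 156 154 149 149
  148 145 126 108 106 129 146 197 210]]
shelf [ 700.6 -237.5] [273.7 334.7] 0.76[ WARN:0@1.252] global loadsave.cpp:1063 imwrite_ Unsupported depth image for selected encoder is fallbacked to CV_8U.
```

```bash
cat >> h.py <<'E'
def plan(x,y,z,yaw,n,st=None):
    "yaw deg of tool x; prints rows"
    s=read_state(); p=np.array(s['position']); R=np.array(s['tool_rot'])
    y0=np.degrees(np.arctan2(R[1,0],R[0,0])); dy=(yaw-y0+180)%360-180
    tgt=np.array([x,y,z]); rows=[]
    for i in range(n):
        d=R.T@((tgt-p)/(n-i)); th=round(-np.radians(dy)/(n-i),2); d=np.round(d,3)
        rows.append([float(v)+0.0 for v in d]+[th+0.0]); p=p+R@d; c,si=np.cos(th),np.sin(th); R=R@np.array([[c,-si,0],[si,c,0],[0,0,1]]); dy+=np.degrees(th)
    print(str(rows).replace(" ","")); print("end",np.round(p,4),"yaw err",round(dy,2),"maxstep",max(np.linalg.norm(r[:3]) for r in rows))
def st():
    s=read_state(); R=s['tool_rot']; print("t",round(s['clock'],2),"p",np.round(s['position'],4),"yaw",round(np.degrees(np.arctan2(R[1,0],R[0,0])),2),"tilt",np.round(R[:2,2]*1e3,1),"F",np.round(s['contact_force'],2),"M",np.round(s['moment'],2),"w",round(s['gripper_width'],4)); return s
E
python3 -c "
from h import *
st(); plan(.492,-.2546,.18,-3.56,12)"
```

```text
t 0.1 p [ 0.1287 -0.5598  0.2304] yaw -77.06 tilt [-0.   1.8] F [0.61 0.1  0.79] M [-0.02 -0.01 -0.  ] w 0.0852
[[-0.018,-0.035,0.004,np.float64(-0.11)],[-0.014,-0.037,0.004,np.float64(-0.11)],[-0.01,-0.038,0.004,np.float64(-0.11)],[-0.006,-0.039,0.004,np.float64(-0.11)],[-0.001,-0.04,0.004,np.float64(-0.11)],[0.003,-0.039,0.004,np.float64(-0.1)],[0.007,-0.039,0.004,np.float64(-0.11)],[0.011,-0.038,0.005,np.float64(-0.1)],[0.015,-0.037,0.004,np.float64(-0.11)],[0.019,-0.035,0.005,np.float64(-0.1)],[0.022,-0.032,0.004,np.float64(-0.11)],[0.026,-0.03,0.005,np.float64(-0.1)]]
end [ 0.4918 -0.2546  0.1799] yaw err 0.16 maxstep 0.0402119385257662
```

Call:
drive_tool:
  targets:
    - [-0.018,-0.035,0.004,-0.11]
    - [-0.014,-0.037,0.004,-0.11]
    - [-0.01,-0.038,0.004,-0.11]
    - [-0.006,-0.039,0.004,-0.11]
    - [-0.001,-0.04,0.004,-0.11]
    - [0.003,-0.039,0.004,-0.1]
    - [0.007,-0.039,0.004,-0.11]
    - [0.011,-0.038,0.005,-0.1]
    - [0.015,-0.037,0.004,-0.11]
    - [0.019,-0.035,0.005,-0.1]
    - [0.022,-0.032,0.004,-0.11]
    - [0.026,-0.03,0.005,-0.1]
  jaw: 0.055
  squeeze: 70

```text
clock: 1.3
position: [0.4933, -0.2358, 0.1735]
tool_rot: [[1.0, -0.023, -0.004], [-0.023, -1.0, 0.006], [-0.004, -0.006, -1.0]]
contact_force: [-0.1, -1.0, 0.9]
gripper_width: 0.0548
```

```bash
python3 - <<'E'
from h import *
im=imaging.read_camera("side")[:,:,::-1]; cv2.imwrite("pics/side1raw.png",im); crop(im,180,110,370,260,4,"pics/c3.png")
st(); plan(.492,-.2546,.13,-3.56,6)
print(proj("side",[[.4924,-.2546,.084],[.4924,-.2546,.051]]))
E
```

```text
t 1.35 p [ 0.4963 -0.2311  0.1724] yaw -0.86 tilt [-1.9 10.2] F [-2.01  4.83 -0.42] M [ 0.18  0.05 -0.  ] w 0.0553
[[-0.001,0.004,0.007,np.float64(0.01)],[-0.001,0.004,0.007,np.float64(0.01)],[0.0,0.004,0.007,np.float64(0.01)],[0.0,0.004,0.007,np.float64(0.01)],[-0.001,0.004,0.007,np.float64(0.0)],[0.0,0.004,0.007,np.float64(0.01)]]
end [ 0.4923 -0.2545  0.1302] yaw err 0.16 maxstep 0.00812403840463596
[[286.66582583 180.54794107]
 [286.34399972 187.26161394]]
```

View pics/c3.png

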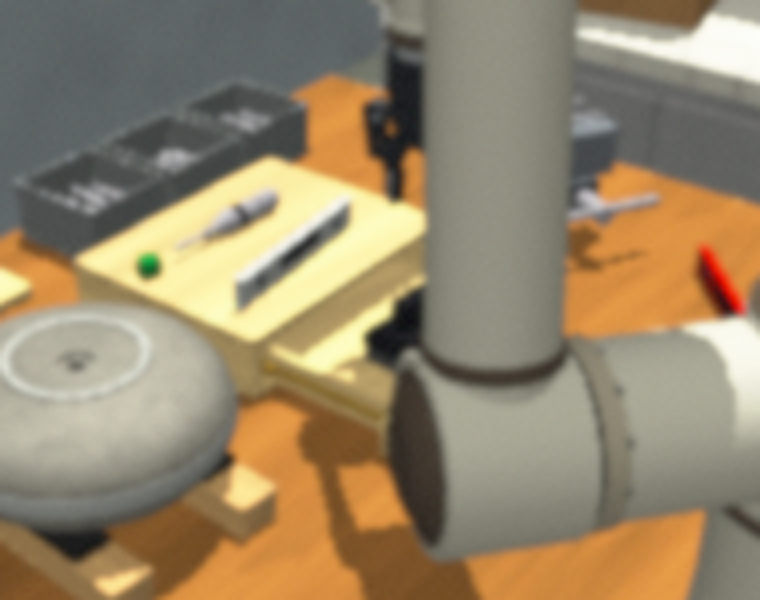

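Call:
drive_tool:
  targets:
    - [-0.001,0.004,0.007,0.01]
    - [-0.001,0.004,0.007,0.01]
    - [0,0.004,0.007,0.01]
    - [0,0.004,0.007,0.01]
    - [0,0.003,0.005,0.01]
    - [0,0,0,0]
    - [0,0,0,0]

```text
clock: 2.05
position: [0.4907, -0.2522, 0.1341]
tool_rot: [[0.997, -0.073, -0.006], [-0.073, -0.997, 0.012], [-0.007, -0.012, -1.0]]
contact_force: [-0.3, -0.4, -0.6]
gripper_width: 0.0551
```

```bash
python3 - <<'E'
from h import *
st(); plan(.492,-.2546,.07,-3.56,6)
im=imaging.read_camera("top")[:,:,::-1]; cv2.imwrite("pics/top1raw.png",im); crop(im,250,130,380,230,6,"pics/c4.png")
print((proj("top",[[.4924,-.2546,.084],[.5424,-.2546,.13]])-[250,130])*6)
E
```

```text
t 2.05 p [ 0.4907 -0.2522  0.1341] yaw -4.19 tilt [-6.1 12.2] F [-0.25 -0.41 -0.56] M [-0.01 -0.01  0.04] w 0.0551
[[0.0,0.001,0.011,np.float64(0.0)],[0.0,0.0,0.011,np.float64(0.0)],[0.0,0.001,0.011,np.float64(0.0)],[0.001,0.0,0.01,np.float64(0.0)],[0.0,0.001,0.011,np.float64(-0.01)],[0.001,0.0,0.01,np.float64(0.0)]]
end [ 0.4921 -0.2545  0.07  ] yaw err 0.06 maxstep 0.01104536101718726
[[382.59928653 423.869248  ]
 [395.55413718 321.19222321]]
```

View pics/c4.png

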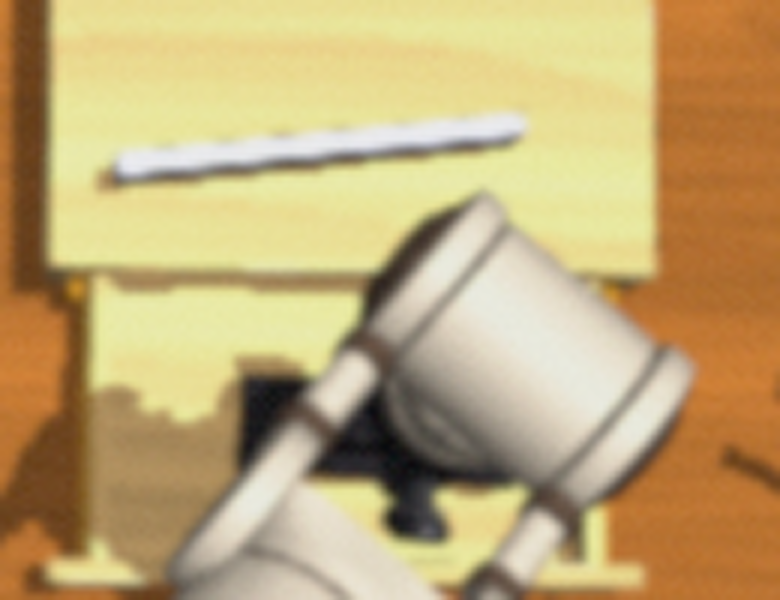

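Call:
drive_tool:
  targets:
    - [0,0.001,0.01,0]
    - [0,0,0.01,0]
    - [0,0.001,0.01,0]
    - [0,0,0.01,0]
    - [0,0,0.01,0]

```text
clock: 2.6
position: [0.4913, -0.2542, 0.0819]
tool_rot: [[0.997, -0.072, -0.003], [-0.072, -0.997, 0.01], [-0.004, -0.01, -1.0]]
contact_force: [-0.1, -0.5, 0.4]
gripper_width: 0.055
```

```bash
python3 - <<'E'
from h import *
st()
E
```

```text
t 2.6 p [ 0.4913 -0.2542  0.0819] yaw -4.15 tilt [-3.2  9.9] F [-0.05 -0.46  0.39] M [-0.02  0.    0.02] w 0.055
```

Call:
drive_tool:
  targets:
    - [0.001,0,0.009,0]
    - [0,0,0.009,0]
    - [0,0,0.006,0]
    - [0,0,0.003,0]
    - [0,0,0,0]
    - [0,0,0,0]
    - [0,0,0,0]

```text
clock: 3.3
position: [0.4914, -0.253, 0.0503]
tool_rot: [[0.997, -0.072, -0.006], [-0.072, -0.997, 0.012], [-0.007, -0.012, -1.0]]
contact_force: [-0.2, 0.0, -0.3]
gripper_width: 0.0551
```

```bash
python3 - <<'E'
from h import *
st()
E
```

```text
t 3.3 p [ 0.4914 -0.253   0.0503] yaw -4.14 tilt [-5.9 12.1] F [-0.2   0.   -0.32] M [-0.02  0.01  0.04] w 0.0551
```

Call:
drive_tool:
  targets:
    - [0,0.001,-0.004,0]
    - [0,0,0,0]

```text
clock: 3.5
position: [0.4919, -0.2545, 0.0555]
tool_rot: [[0.997, -0.072, -0.005], [-0.072, -0.997, 0.011], [-0.005, -0.011, -1.0]]
contact_force: [-0.7, 0.0, -0.0]
gripper_width: 0.0545
```

Call:
drive_tool:
  targets:
    - [0,0,0,0]
    - [0,0,0,0]
    - [0,0,0,0]
    - [0,0,0,0]
    - [0,0,0,0]
  jaw: 0.0
  squeeze: 70

```text
clock: 4.0
position: [0.4923, -0.2549, 0.0565]
tool_rot: [[0.997, -0.072, -0.003], [-0.072, -0.997, 0.01], [-0.004, -0.01, -1.0]]
contact_force: [0.1, 0.7, 1.2]
gripper_width: 0.0232
```

```bash
python3 - <<'E'
from h import *
st()
E
```

```text
t 4.0 p [ 0.4923 -0.2549  0.0565] yaw -4.14 tilt [-3.5 10.1] F [0.12 0.69 1.24] M [ 0.02  0.07 -0.06] w 0.0232
```

Call:
drive_tool:
  targets:
    - [0,0,-0.01,0]
    - [0,0,-0.02,0]
    - [0,0,-0.025,0]
    - [0,0,-0.025,0]
    - [0,0,-0.025,0]
    - [0,0,-0.025,0]
    - [0,0,-0.025,0]
    - [0,0,-0.015,0]
    - [0,0,-0.008,0]
    - [0,0,0,0]
    - [0,0,0,0]

```text
clock: 5.1
position: [0.4887, -0.253, 0.2381]
tool_rot: [[0.997, -0.072, -0.015], [-0.071, -0.997, 0.02], [-0.016, -0.018, -1.0]]
contact_force: [-0.8, -0.6, -2.6]
gripper_width: 0.023
```

```bash
python3 - <<'E'
from h import *
st(); plan(.5517,.1428,.24,-4.33,20)
E
```

```text
t 5.1 p [ 0.4887 -0.253   0.2381] yaw -4.1 tilt [-14.6  19.6] F [-0.75 -0.56 -2.65] M [-0.03  0.01  0.01] w 0.023
[[0.002,-0.02,0.0,np.float64(0.0)],[0.002,-0.02,0.0,np.float64(0.0)],[0.002,-0.02,0.0,np.float64(0.0)],[0.002,-0.02,0.0,np.float64(0.0)],[0.002,-0.02,0.0,np.float64(0.0)],[0.002,-0.02,0.0,np.float64(0.0)],[0.002,-0.02,0.0,np.float64(0.0)],[0.002,-0.02,0.0,np.float64(0.0)],[0.002,-0.02,0.0,np.float64(0.0)],[0.001,-0.02,0.0,np.float64(0.0)],[0.002,-0.02,0.0,np.float64(0.0)],[0.001,-0.02,0.001,np.float64(0.0)],[0.002,-0.02,0.0,np.float64(0.0)],[0.001,-0.02,0.001,np.float64(0.0)],[0.002,-0.02,0.0,np.float64(0.0)],[0.001,-0.02,0.001,np.float64(0.0)],[0.002,-0.02,0.0,np.float64(0.0)],[0.001,-0.02,0.001,np.float64(0.0)],[0.002,-0.02,0.0,np.float64(0.0)],[0.001,-0.019,0.001,np.float64(0.0)]]
end [0.5512 0.1425 0.2399] yaw err -0.23 maxstep 0.02009975124224178
```

Call:
drive_tool:
  targets:
    - [0.001,-0.01,0,0]
    - [0.002,-0.02,0,0]
    - [0.002,-0.025,0,0]
    - [0.002,-0.025,0,0]
    - [0.002,-0.025,0,0]
    - [0.002,-0.025,0,0]
    - [0.002,-0.025,0,0]
    - [0.002,-0.025,0,0]
    - [0.002,-0.025,0,0]
    - [0.002,-0.025,0,0]
    - [0.002,-0.025,0,0]
    - [0.002,-0.025,0,0]

```text
clock: 6.3
position: [0.5245, 0.0435, 0.2289]
tool_rot: [[0.996, -0.076, -0.04], [-0.074, -0.997, 0.034], [-0.043, -0.031, -0.999]]
contact_force: [0.8, 0.4, -4.0]
gripper_width: 0.0229
```

```bash
python3 - <<'E'
from h import *
st(); plan(.5517,.1428,.24,-4.33,8)
E
```

```text
t 6.3 p [0.5245 0.0435 0.2289] yaw -4.27 tilt [-40.2  33.9] F [ 0.8   0.41 -3.98] M [-0.04 -0.08 -0.03] w 0.0229
[[0.002,-0.013,-0.001,np.float64(0.0)],[0.002,-0.013,-0.001,np.float64(0.0)],[0.003,-0.013,-0.001,np.float64(0.0)],[0.002,-0.012,-0.001,np.float64(0.0)],[0.003,-0.013,-0.001,np.float64(0.0)],[0.002,-0.012,-0.001,np.float64(0.0)],[0.003,-0.013,-0.001,np.float64(0.0)],[0.002,-0.012,-0.002,np.float64(0.0)]]
end [0.5514 0.1424 0.2402] yaw err -0.06 maxstep 0.013379088160259652
```

Call:
drive_tool:
  targets:
    - [0,0,0,0]
    - [0,0,0,0]
    - [0,0,0,0]
    - [0,0,0,0]

```text
clock: 6.7
position: [0.5219, 0.0471, 0.2255]
tool_rot: [[0.996, -0.072, -0.047], [-0.07, -0.997, 0.036], [-0.049, -0.032, -0.998]]
contact_force: [0.7, -1.5, -2.5]
gripper_width: 0.023
```

```bash
python3 - <<'E'
from h import *
s=st(); print(s['joint_positions'].round(4),s['qd'].round(4))
E
```

```text
t 6.7 p [0.5219 0.0471 0.2255] yaw -4.01 tilt [-46.9  35.5] F [ 0.71 -1.46 -2.47] M [-0.01 -0.05 -0.01] w 0.023
[-0.1574  0.066   1.7101  0.0281  1.4175 -0.0916] [-0.0064  0.0005  0.0074 -0.0015  0.0004 -0.0005]
```

Call:
drive_tool:
  targets:
    - [0,0,0,0]
    - [0,0,0,0]
    - [0,0,0,0]
    - [0,0,0,0]

```text
clock: 7.1
position: [0.5218, 0.0452, 0.2254]
tool_rot: [[0.996, -0.075, -0.047], [-0.073, -0.997, 0.035], [-0.049, -0.032, -0.998]]
contact_force: [-0.3, 0.1, -3.5]
gripper_width: 0.0227
```

```bash
python3 - <<'E'
from h import *
s=st(); print(s['joint_positions'].round(4),s['qd'].round(4))
plan(.5517,.1428,.24,-4.33,8)
E
```

```text
t 7.1 p [0.5218 0.0452 0.2254] yaw -4.2 tilt [-47.   35.4] F [-0.31  0.13 -3.54] M [-0.   -0.05  0.03] w 0.0227
[-0.161   0.0656  1.7107  0.0277  1.4175 -0.0918] [-0.0032 -0.0011 -0.0015  0.0002 -0.0012  0.0002]
[[0.003,-0.012,-0.002,np.float64(0.0)],[0.003,-0.013,-0.002,np.float64(0.0)],[0.003,-0.012,-0.001,np.float64(0.0)],[0.003,-0.013,-0.002,np.float64(0.0)],[0.002,-0.012,-0.001,np.float64(0.0)],[0.003,-0.013,-0.002,np.float64(0.0)],[0.002,-0.012,-0.001,np.float64(0.0)],[0.003,-0.013,-0.002,np.float64(0.0)]]
end [0.5518 0.1428 0.2404] yaw err -0.13 maxstep 0.01349073756323204
```

Call:
drive_tool:
  targets:
    - [0.003,-0.012,-0.002,0]
    - [0.003,-0.012,-0.002,0]
    - [0.003,-0.012,-0.002,0]
    - [0.003,-0.012,-0.002,0]
    - [0.003,-0.012,-0.002,0]
    - [0.003,-0.012,-0.002,0]
    - [0.002,-0.012,-0.002,0]
    - [0,0,0,0]
    - [0,0,0,0]

```text
clock: 8.0
position: [0.5515, 0.1364, 0.2429]
tool_rot: [[0.996, -0.072, -0.046], [-0.071, -0.997, 0.036], [-0.048, -0.033, -0.998]]
contact_force: [-0.1, -0.7, -2.0]
gripper_width: 0.0229
```

```bash
python3 - <<'E'
from h import *
s=st(); print(s['joint_positions'].round(4),s['qd'].round(4))
plan(.5517,.1428,.24,-4.33,4)
E
```

```text
t 8.0 p [0.5515 0.1364 0.2429] yaw -4.05 tilt [-45.9  36. ] F [-0.09 -0.66 -2.  ] M [-0.04 -0.04  0.03] w 0.0229
[0.0097 0.1618 1.5712 0.0367 1.4542 0.0761] [ 0.0159  0.0075 -0.0099  0.0051  0.0022  0.0061]
[[0.0,-0.002,0.001,np.float64(0.0)],[0.0,-0.001,0.001,np.float64(0.0)],[0.0,-0.002,0.001,np.float64(0.0)],[0.0,-0.001,0.0,np.float64(0.0)]]
end [0.5518 0.1425 0.2401] yaw err -0.28 maxstep 0.0022360679774997894
```

Call:
drive_tool:
  targets:
    - [0,0.012,0,0]
    - [0,0.025,0,0]
    - [0,0.025,0,0]
    - [0,0.025,0,0]
    - [0,0.025,0,0]
    - [0,0.025,0,0]
    - [0,0.025,0,0]
    - [0,0.025,0,0]
    - [0,0.025,0,0]
    - [0,0,0,0]
    - [0,0,0,0]

```text
clock: 9.1
position: [0.5295, -0.0961, 0.2345]
tool_rot: [[0.995, -0.083, -0.05], [-0.081, -0.996, 0.031], [-0.052, -0.027, -0.998]]
contact_force: [-0.2, 0.9, -2.8]
gripper_width: 0.0226
```

```bash
python3 - <<'E'
from h import *
s=st(); print(s['joint_positions'].round(4),s['qd'].round(4))
E
```

```text
t 9.1 p [ 0.5295 -0.0961  0.2345] yaw -4.66 tilt [-49.9  31.2] F [-0.16  0.87 -2.81] M [-0.05 -0.09  0.01] w 0.0226
[-0.4094  0.1046  1.6508  0.0089  1.4444 -0.3287] [-0.0391 -0.0015  0.0085 -0.0205 -0.0058 -0.0128]
```

Call:
drive_tool:
  targets:
    - [0,0,-0.012,0]
    - [0,0,-0.012,0]
    - [0,0,-0.012,0]
    - [0,0,-0.012,0]
    - [0,0,-0.012,0]
    - [0,0,-0.012,0]
    - [0,0,-0.012,0]
    - [0,0,-0.012,0]
    - [0,0,0,0]

```text
clock: 10.0
position: [0.5354, -0.0974, 0.3419]
tool_rot: [[0.996, -0.079, -0.045], [-0.078, -0.997, 0.03], [-0.048, -0.026, -0.999]]
contact_force: [-0.6, -0.8, -3.3]
gripper_width: 0.0232
```

```bash
python3 - <<'E'
from h import *
s=st(); print(s['joint_positions'].round(4),s['qd'].round(4))
E
```

```text
t 10.0 p [ 0.5354 -0.0974  0.3419] yaw -4.47 tilt [-45.4  29.6] F [-0.62 -0.8  -3.34] M [-0.08 -0.07  0.02] w 0.0232
[-0.4075  0.0685  1.4797  0.0092  1.6469 -0.3285] [-0.0008  0.011   0.0207  0.0005 -0.0018  0.002 ]
```

Call:
drive_tool:
  targets:
    - [0,0,0.03,0]
    - [0,0,0.03,0]
    - [0,0,0.02,0]
    - [0,0,0,0]

```text
clock: 10.4
position: [0.5321, -0.0953, 0.2602]
tool_rot: [[0.996, -0.079, -0.044], [-0.078, -0.997, 0.029], [-0.046, -0.025, -0.999]]
contact_force: [-0.5, 0.1, -4.0]
gripper_width: 0.0229
```

```bash
python3 - <<'E'
from h import *
s=st(); print(s['joint_positions'].round(4),s['qd'].round(4))
E
```

```text
t 10.4 p [ 0.5321 -0.0953  0.2602] yaw -4.49 tilt [-43.9  29. ] F [-0.48  0.09 -4.02] M [-0.03 -0.06  0.01] w 0.0229
[-0.4064  0.089   1.6166  0.0093  1.4878 -0.3285] [ 0.0001 -0.0143 -0.0313  0.0004  0.0131  0.    ]
```

Call:
drive_tool:
  targets:
    - [0.03,0,0,0]
    - [0.03,0,0,0]
    - [0.03,0,0,0]
    - [0,0,0,0]
    - [0,0,0,0]

```text
clock: 10.9
position: [0.6239, -0.1026, 0.2568]
tool_rot: [[0.996, -0.08, -0.047], [-0.079, -0.996, 0.03], [-0.049, -0.026, -0.998]]
contact_force: [0.0, 0.3, -3.2]
gripper_width: 0.0229
```

```bash
python3 - <<'E'
from h import *
s=st(); print(s['joint_positions'].round(4),s['qd'].round(4))
E
```

```text
t 10.9 p [ 0.6239 -0.1026  0.2568] yaw -4.52 tilt [-46.8  29.7] F [ 0.03  0.27 -3.2 ] M [-0.04 -0.04  0.02] w 0.0229
[-0.3594  0.3309  1.3434  0.0114  1.5216 -0.2808] [ 0.0018  0.0282 -0.0311  0.0041 -0.0026  0.0026]
```

Call:
drive_tool:
  targets:
    - [-0.03,0,0,0]
    - [-0.03,0,0,0]
    - [-0.03,0,0,0]
    - [0,0,0,0]
    - [0,0,0,0]

```text
clock: 11.4
position: [0.5285, -0.095, 0.2628]
tool_rot: [[0.996, -0.08, -0.047], [-0.079, -0.996, 0.029], [-0.049, -0.025, -0.998]]
contact_force: [1.2, -0.8, -2.8]
gripper_width: 0.0226
```

```bash
python3 - <<'E'
from h import *
s=st(); print(s['joint_positions'].round(4),s['qd'].round(4))
E
```

```text
t 11.4 p [ 0.5285 -0.095   0.2628] yaw -4.54 tilt [-47.   29.2] F [ 1.2  -0.75 -2.77] M [-0.05 -0.02  0.05] w 0.0226
[-0.4079  0.0806  1.6204  0.0081  1.4954 -0.3288] [-0.0057 -0.0482  0.0411 -0.0046  0.02   -0.0039]
```

Call:
drive_tool:
  targets:
    - [0,-0.025,0,0]
    - [0,-0.025,0,0]
    - [0,-0.025,0,0]
    - [0,-0.025,0,0]

```text
clock: 11.8
position: [0.5387, 0.004, 0.2683]
tool_rot: [[0.995, -0.087, -0.041], [-0.085, -0.996, 0.027], [-0.044, -0.023, -0.999]]
contact_force: [-0.1, 0.4, -2.3]
gripper_width: 0.0229
```

```bash
python3 - <<'E'
from h import *
s=st(); print(s['joint_positions'].round(4),s['qd'].round(4))
E
```

```text
t 11.8 p [0.5387 0.004  0.2683] yaw -4.91 tilt [-41.4  26.7] F [-0.14  0.39 -2.27] M [-0.04 -0.08  0.01] w 0.0229
[-0.2267  0.074   1.6165  0.0167  1.4976 -0.1421] [ 0.4732  0.036  -0.0654  0.0222  0.0045  0.4726]
```

Call:
drive_tool:
  targets:
    - [0,-0.025,0,0]
    - [0,-0.025,0,0]
    - [0,-0.025,0,0]
    - [0,-0.025,0,0]

```text
clock: 12.2
position: [0.5501, 0.1078, 0.2735]
tool_rot: [[0.996, -0.087, -0.036], [-0.086, -0.996, 0.026], [-0.038, -0.023, -0.999]]
contact_force: [0.3, -0.3, -4.0]
gripper_width: 0.0228
```

```bash
python3 - <<'E'
from h import *
s=st(); print(s['joint_positions'].round(4),s['qd'].round(4))
E
```

```text
t 12.2 p [0.5501 0.1078 0.2735] yaw -4.92 tilt [-36.2  26.2] F [ 0.35 -0.28 -3.96] M [-0.03 -0.02 -0.04] w 0.0228
[-0.036   0.1197  1.557   0.025   1.502   0.0481] [ 0.4709  0.1623 -0.2024  0.0179  0.0127  0.4651]
```

Call:
drive_tool:
  targets:
    - [0,0,0,0]
    - [0,0,0,0]
    - [0,0,0,0]
    - [0,0,0,0]

```text
clock: 12.6
position: [0.5516, 0.1096, 0.275]
tool_rot: [[0.996, -0.083, -0.034], [-0.082, -0.996, 0.026], [-0.036, -0.023, -0.999]]
contact_force: [0.3, -0.7, -3.1]
gripper_width: 0.0231
```

```bash
python3 - <<'E'
from h import *
s=st(); print(s['joint_positions'].round(4),s['qd'].round(4))
E
```

```text
t 12.6 p [0.5516 0.1096 0.275 ] yaw -4.72 tilt [-33.6  26.3] F [ 0.3  -0.68 -3.08] M [-0.04  0.01  0.02] w 0.0231
[-0.0327  0.1215  1.5521  0.0252  1.5024  0.048 ] [-0.0104  0.0003 -0.0029  0.0004 -0.0002 -0.0018]
```

Call:
drive_tool:
  targets:
    - [0,0,-0.004,0]
    - [0,0,-0.004,0]
    - [0,0,-0.004,0]
    - [0,0,-0.004,0]
    - [0,0,-0.004,0]
    - [0,0,-0.004,0]
    - [0,0,-0.004,0]
    - [0,0,-0.004,0]
    - [0,0,-0.004,0]
    - [0,0,-0.004,0]

```text
clock: 13.6
position: [0.5532, 0.1064, 0.3186]
tool_rot: [[0.996, -0.086, -0.033], [-0.085, -0.996, 0.026], [-0.035, -0.023, -0.999]]
contact_force: [0.4, 0.3, -2.1]
gripper_width: 0.0232
```

```bash
python3 - <<'E'
from h import *
s=st(); print(s['joint_positions'].round(4),s['qd'].round(4))
E
```

```text
t 13.6 p [0.5532 0.1064 0.3186] yaw -4.9 tilt [-33.3  25.9] F [ 0.38  0.29 -2.14] M [-0.04 -0.03 -0.04] w 0.0232
[-0.0381  0.1068  1.4834  0.0247  1.5858  0.0477] [ 0.     -0.0096 -0.0727 -0.0001  0.0843  0.0018]
```

Call:
drive_tool:
  targets:
    - [0,0,0.04,0]
    - [0,0,0,0]
    - [0,0,0,0]

```text
clock: 13.9
position: [0.5526, 0.1075, 0.2807]
tool_rot: [[0.996, -0.086, -0.03], [-0.085, -0.996, 0.026], [-0.032, -0.023, -0.999]]
contact_force: [0.7, 0.2, -1.7]
gripper_width: 0.0228
```

```bash
python3 - <<'E'
from h import *
s=st(); print(s['joint_positions'].round(4),s['qd'].round(4))
E
```

```text
t 13.9 p [0.5526 0.1075 0.2807] yaw -4.89 tilt [-30.   25.8] F [ 0.72  0.24 -1.68] M [-0.04 -0.06 -0.05] w 0.0228
[-0.0363  0.1177  1.545   0.0248  1.5098  0.0476] [ 0.0001  0.0257  0.0675 -0.0014  0.0102  0.0004]
```

```bash
python3 - <<'E'
from h import *
st(); plan(.37,.10,.26,-4.33,9)
t=cv2.imread("pics/top0raw.png")
q=proj("top",[[.34,.02,0],[.40,.02,0],[.40,.18,0],[.34,.18,0]]); print(q*800/512)
E
```

```text
t 13.9 p [0.5526 0.1075 0.2807] yaw -4.89 tilt [-30.   25.8] F [ 0.72  0.24 -1.68] M [-0.04 -0.06 -0.05] w 0.0228
[[-0.02,0.003,0.003,np.float64(0.0)],[-0.02,0.003,0.003,np.float64(0.0)],[-0.02,0.003,0.003,np.float64(0.0)],[-0.02,0.002,0.003,np.float64(0.0)],[-0.02,0.003,0.003,np.float64(0.0)],[-0.02,0.002,0.003,np.float64(0.0)],[-0.02,0.003,0.003,np.float64(0.0)],[-0.02,0.002,0.002,np.float64(0.0)],[-0.021,0.003,0.003,np.float64(-0.01)]]
end [0.3695 0.0997 0.26  ] yaw err -0.01 maxstep 0.02142428528562855
[[356.54021196 386.148246  ]
 [356.97642537 357.99422623]
 [282.19006357 357.1924665 ]
 [281.46379944 385.40769274]]
```

Call:
drive_tool:
  targets:
    - [-0.02,0.002,0.003,0]
    - [-0.02,0.002,0.003,0]
    - [-0.02,0.002,0.003,0]
    - [-0.02,0.002,0.003,0]
    - [-0.02,0.002,0.003,0]
    - [-0.02,0.002,0.003,0]
    - [-0.02,0.002,0.003,0]
    - [-0.02,0.002,0.003,0]
    - [-0.02,0.002,0.003,0]
    - [0,0,0,0]
    - [0,0,0,0]

```text
clock: 15.0
position: [0.3752, 0.1047, 0.281]
tool_rot: [[0.996, -0.085, 0.005], [-0.086, -0.996, 0.024], [0.003, -0.024, -1.0]]
contact_force: [-0.5, 0.4, -3.2]
gripper_width: 0.023
```

```bash
python3 - <<'E'
from h import *
s=st(); print(s['joint_positions'].round(4),s['qd'].round(4))
plan(.37,.10,.06,-4.33,9)
E
```

```text
t 15.0 p [0.3752 0.1047 0.281 ] yaw -4.91 tilt [ 5.3 23.9] F [-0.49  0.39 -3.17] M [-0.01 -0.02  0.02] w 0.023
[-0.0608 -0.3993  2.0075  0.0242  1.5296  0.0238] [ 0.0014 -0.0289 -0.0081  0.0007  0.0216 -0.0011]
[[-0.001,0.001,0.025,np.float64(0.0)],[-0.001,0.001,0.024,np.float64(0.0)],[-0.001,0.001,0.025,np.float64(0.0)],[0.0,0.001,0.024,np.float64(0.0)],[-0.001,0.001,0.025,np.float64(0.0)],[0.0,0.001,0.024,np.float64(0.0)],[-0.001,0.001,0.025,np.float64(0.0)],[0.0,0.002,0.024,np.float64(-0.01)],[-0.001,0.001,0.025,np.float64(0.0)]]
end [0.3696 0.1005 0.0598] yaw err 0.0 maxstep 0.02503996805109783
```

```bash
python3 - <<'E'
from h import *
plan(.5517,.1428,.25,-4.33,6)
E
```

```text
[[0.029,-0.009,0.005,np.float64(0.0)],[0.029,-0.009,0.006,np.float64(0.0)],[0.029,-0.009,0.005,np.float64(0.0)],[0.028,-0.008,0.006,np.float64(0.0)],[0.029,-0.009,0.005,np.float64(-0.01)],[0.029,-0.008,0.006,np.float64(0.0)]]
end [0.5522 0.1428 0.2498] yaw err 0.0 maxstep 0.030951575081084325
```

Call:
drive_tool:
  targets:
    - [0.028,-0.008,0.003,0]
    - [0.028,-0.008,0.003,0]
    - [0.028,-0.008,0.003,0]
    - [0.028,-0.008,0.003,-0.01]
    - [0,0,0,0]
    - [0,0,0,0]

```text
clock: 15.6
position: [0.5008, 0.1278, 0.2771]
tool_rot: [[0.997, -0.076, 0.017], [-0.076, -0.997, 0.023], [0.016, -0.025, -1.0]]
contact_force: [0.1, -0.8, -3.2]
gripper_width: 0.0228
```

```bash
python3 - <<'E'
from h import *
s=st(); print(s['joint_positions'].round(4),s['qd'].round(4))
plan(.5517,.1428,.25,-4.33,6)
E
```

```text
t 15.6 p [0.5008 0.1278 0.2771] yaw -4.37 tilt [17.4 23.4] F [ 0.13 -0.83 -3.21] M [-0.01  0.05  0.02] w 0.0228
[ 1.6000e-03 -4.0800e-02  1.7151e+00  2.3600e-02  1.4500e+00  7.5000e-02] [ 0.0008  0.0438 -0.0387  0.0003 -0.0121  0.0001]
[[0.008,-0.003,0.005,np.float64(0.0)],[0.008,-0.003,0.005,np.float64(0.0)],[0.008,-0.003,0.005,np.float64(0.0)],[0.008,-0.003,0.004,np.float64(0.0)],[0.009,-0.003,0.005,np.float64(0.0)],[0.008,-0.003,0.004,np.float64(0.0)]]
end [0.5515 0.1427 0.2503] yaw err 0.04 maxstep 0.010723805294763607
```

Call:
drive_tool:
  targets:
    - [0.008,-0.003,0.004,0]
    - [0.008,-0.003,0.004,0]
    - [0.008,-0.003,0.004,0]
    - [0.008,-0.003,0.004,0]
    - [0.008,-0.003,0.004,0]
    - [0,0,0,0]
    - [0,0,0,0]

```text
clock: 16.3
position: [0.5451, 0.1411, 0.2575]
tool_rot: [[0.997, -0.076, 0.019], [-0.077, -0.997, 0.023], [0.017, -0.025, -1.0]]
contact_force: [0.5, -0.6, -3.1]
gripper_width: 0.023
```

```bash
python3 - <<'E'
from h import *
s=st(); print(s['joint_positions'].round(4),s['qd'].round(4))
plan(.5517,.1428,.25,-4.33,6)
E
```

```text
t 16.3 p [0.5451 0.1411 0.2575] yaw -4.39 tilt [18.6 23.3] F [ 0.46 -0.61 -3.11] M [-0.04  0.01 -0.02] w 0.023
[0.0259 0.0916 1.6185 0.0231 1.4124 0.099 ] [ 0.0016  0.0143 -0.0048  0.001  -0.0035  0.0007]
[[0.001,0.0,0.001,np.float64(0.0)],[0.001,0.0,0.001,np.float64(0.0)],[0.001,-0.001,0.001,np.float64(0.0)],[0.001,0.0,0.002,np.float64(0.0)],[0.001,-0.001,0.001,np.float64(0.0)],[0.001,0.0,0.002,np.float64(0.0)]]
end [0.5514 0.1428 0.2497] yaw err 0.06 maxstep 0.00223606797749979
```

Call:
drive_tool:
  targets:
    - [-0.028,0.004,0,0]
    - [-0.028,0.004,0,0]
    - [-0.028,0.004,0,0]
    - [-0.028,0.004,0,0]
    - [0,0,0,0]
    - [0,0,0,0]

```text
clock: 16.9
position: [0.4279, 0.1331, 0.255]
tool_rot: [[0.997, -0.076, 0.019], [-0.077, -0.997, 0.023], [0.017, -0.024, -1.0]]
contact_force: [0.6, 0.5, -2.2]
gripper_width: 0.0226
```

```bash
python3 - <<'E'
from h import *
s=st(); print(s['joint_positions'].round(4),s['qd'].round(4))
plan(.5517,.1428,.25,-4.33,6)
E
```

```text
t 16.9 p [0.4279 0.1331 0.255 ] yaw -4.41 tilt [19.2 22.9] F [ 0.61  0.5  -2.18] M [-0.04  0.03  0.01] w 0.0226
[ 0.0148 -0.2217  1.9213  0.0229  1.4224  0.0883] [ 0.0022 -0.0322  0.0291  0.0005  0.0184 -0.0002]
[[0.02,-0.003,0.001,np.float64(0.0)],[0.021,-0.003,0.001,np.float64(0.0)],[0.02,-0.003,0.001,np.float64(0.0)],[0.021,-0.003,0.002,np.float64(0.0)],[0.02,-0.003,0.001,np.float64(0.0)],[0.021,-0.004,0.002,np.float64(0.0)]]
end [0.5521 0.1428 0.2496] yaw err 0.08 maxstep 0.02147091055358389
```

Call:
drive_tool:
  targets:
    - [0.02,-0.003,0,0]
    - [0.02,-0.003,0,0]
    - [0.02,-0.003,0,0]
    - [0.02,-0.003,0,0]
    - [0.02,-0.003,0,0]
    - [0,0,0,0]
    - [0,0,0,0]

```text
clock: 17.6
position: [0.538, 0.1404, 0.2582]
tool_rot: [[0.997, -0.077, 0.024], [-0.078, -0.997, 0.023], [0.022, -0.025, -0.999]]
contact_force: [0.2, 0.2, -2.9]
gripper_width: 0.0224
```

```bash
python3 - <<'E'
from h import *
s=st(); print(s['joint_positions'].round(4),s['qd'].round(4))
plan(.5517,.1428,.25,-4.33,6)
E
```

```text
t 17.6 p [0.538  0.1404 0.2582] yaw -4.46 tilt [23.9 22.9] F [ 0.24  0.17 -2.88] M [-0.03  0.05 -0.01] w 0.0224
[0.0254 0.0688 1.6414 0.0225 1.407  0.0996] [-0.0054  0.0317 -0.0322 -0.003  -0.0105  0.0027]
[[0.002,-0.001,0.001,np.float64(0.0)],[0.002,0.0,0.002,np.float64(0.0)],[0.002,-0.001,0.001,np.float64(0.0)],[0.002,0.0,0.002,np.float64(0.0)],[0.003,-0.001,0.001,np.float64(0.0)],[0.002,0.0,0.002,np.float64(0.0)]]
end [0.5514 0.1426 0.2495] yaw err 0.13 maxstep 0.0033166247903554003
```

Call:
drive_tool:
  targets:
    - [0.002,-0.001,0.002,0]
    - [0.002,0,0.002,0]
    - [0.002,-0.001,0.002,0]
    - [0.002,0,0.002,0]
    - [0.002,0,0.002,0]
    - [0.002,0,0.002,0]

```text
clock: 18.2
position: [0.5501, 0.142, 0.2458]
tool_rot: [[0.997, -0.077, 0.024], [-0.077, -0.997, 0.023], [0.022, -0.025, -0.999]]
contact_force: [-0.8, 0.2, -2.8]
gripper_width: 0.023
```

```bash
python3 - <<'E'
from h import *
s=st(); print(s['joint_positions'].round(4),s['qd'].round(4))
plan(.5517,.1428,.25,-4.33,6)
E
```

```text
t 18.2 p [0.5501 0.142  0.2458] yaw -4.44 tilt [23.7 22.9] F [-0.84  0.21 -2.8 ] M [-0.04  0.02 -0.01] w 0.023
[0.0277 0.1085 1.6236 0.0226 1.3852 0.1011] [-0.0021  0.0671 -0.0285  0.0011 -0.0381 -0.0055]
[[0.0,0.0,-0.001,np.float64(0.0)],[0.0,0.0,-0.001,np.float64(0.0)],[0.0,0.0,-0.001,np.float64(0.0)],[0.001,0.0,0.0,np.float64(0.0)],[0.0,-0.001,-0.001,np.float64(0.0)],[0.001,0.0,0.0,np.float64(0.0)]]
end [0.5521 0.1427 0.2498] yaw err 0.11 maxstep 0.001414213562373095
```

Call:
drive_tool:
  targets:
    - [0,0,-0.05,0]
    - [0,0,-0.05,0]
    - [0,0,0,0]
    - [0,0,0,0]

```text
clock: 18.6
position: [0.5463, 0.1394, 0.3447]
tool_rot: [[0.997, -0.077, 0.016], [-0.078, -0.997, 0.023], [0.014, -0.024, -1.0]]
contact_force: [-0.1, 0.1, -4.1]
gripper_width: 0.0228
```

```bash
python3 - <<'E'
from h import *
s=st(); print(s['joint_positions'].round(4),s['qd'].round(4))
E
```

```text
t 18.6 p [0.5463 0.1394 0.3447] yaw -4.45 tilt [16.1 22.6] F [-0.1   0.06 -4.1 ] M [-0.    0.05  0.  ] w 0.0228
[0.0233 0.0625 1.4799 0.0222 1.5826 0.1013] [-0.0007 -0.0258 -0.0593 -0.0011  0.0111  0.0023]
```

Call:
drive_tool:
  targets:
    - [0,0,-0.05,0]
    - [0,0,-0.05,0]
    - [0,0,0,0]
    - [0,0,-0.05,0]
    - [0,0,-0.05,0]
    - [0,0,0,0]

```text
clock: 19.2
position: [0.5402, 0.1349, 0.522]
tool_rot: [[0.997, -0.078, -0.024], [-0.078, -0.997, 0.022], [-0.025, -0.02, -0.999]]
contact_force: [0.2, 0.1, -2.6]
gripper_width: 0.0227
```

```bash
python3 - <<'E'
from h import *
s=st(); print(s['joint_positions'].round(4),s['qd'].round(4))
E
```

```text
t 19.2 p [0.5402 0.1349 0.522 ] yaw -4.45 tilt [-23.6  21.8] F [ 0.17  0.05 -2.6 ] M [ 0.01 -0.   -0.02] w 0.0227
[0.0152 0.1275 1.0665 0.0241 1.9708 0.1022] [ 0.0056  0.0196  0.1497  0.0024 -0.0523  0.0011]
```

Call:
drive_tool:
  targets:
    - [0,0,0,0]
    - [0,0,0.04,0]
    - [0,0,0.04,0]
    - [0,0,0,0]
    - [0,0,0,0]

```text
clock: 19.7
position: [0.5368, 0.1367, 0.4282]
tool_rot: [[0.996, -0.078, -0.038], [-0.078, -0.997, 0.022], [-0.04, -0.019, -0.999]]
contact_force: [-0.1, 0.0, -1.7]
gripper_width: 0.0229
```

```bash
python3 - <<'E'
from h import *
s=st(); print(s['joint_positions'].round(4),s['qd'].round(4))
E
```

```text
t 19.7 p [0.5368 0.1367 0.4282] yaw -4.45 tilt [-38.3  21.6] F [-0.13  0.04 -1.7 ] M [-0.04 -0.04 -0.01] w 0.0229
[0.0187 0.0832 1.298  0.0229 1.7982 0.1015] [ 0.0003  0.0185  0.0882  0.0003 -0.0128 -0.0027]
```

Call:
drive_tool:
  targets:
    - [0,0,0.04,0]
    - [0,0,0.04,0]
    - [0,0,0,0]
    - [0,0,0.04,0]
    - [0,0,0.03,0]
    - [0,0,0,0]

```text
clock: 20.3
position: [0.5393, 0.1399, 0.2899]
tool_rot: [[0.997, -0.078, -0.016], [-0.078, -0.997, 0.022], [-0.018, -0.021, -1.0]]
contact_force: [-0.8, 0.4, -3.5]
gripper_width: 0.0225
```

```bash
python3 - <<'E'
from h import *
s=st(); print(s['joint_positions'].round(4),s['qd'].round(4))
E
```

```text
t 20.3 p [0.5393 0.1399 0.2899] yaw -4.47 tilt [-16.4  22. ] F [-0.82  0.41 -3.46] M [ 0.    0.02 -0.  ] w 0.0225
[0.0244 0.0869 1.5601 0.0225 1.5105 0.101 ] [-0.0008 -0.0231 -0.0998 -0.0011  0.0435  0.0001]
```

Call:
drive_tool:
  targets:
    - [0,0,0,0]
    - [0,0,0,0]

```text
clock: 20.5
position: [0.5424, 0.1399, 0.2968]
tool_rot: [[0.997, -0.078, -0.008], [-0.078, -0.997, 0.022], [-0.009, -0.022, -1.0]]
contact_force: [0.2, -0.3, -3.5]
gripper_width: 0.0232
```

```bash
python3 - <<'E'
from h import *
s=st(); print(s['joint_positions'].round(4),s['qd'].round(4))
plan(.5517,.1428,.225,-4.33,6)
E
```

```text
t 20.5 p [0.5424 0.1399 0.2968] yaw -4.48 tilt [-7.7 22.2] F [ 0.2  -0.29 -3.53] M [-0.    0.01 -0.  ] w 0.0232
[0.0242 0.085  1.5485 0.0225 1.5152 0.1011] [-0.     -0.0135 -0.0598  0.0023  0.0185  0.0007]
[[0.002,0.0,0.012,np.float64(0.0)],[0.002,0.0,0.012,np.float64(0.0)],[0.001,-0.001,0.012,np.float64(0.0)],[0.002,0.0,0.012,np.float64(0.0)],[0.001,-0.001,0.012,np.float64(0.0)],[0.002,0.0,0.012,np.float64(0.0)]]
end [0.552  0.1427 0.2248] yaw err 0.15 maxstep 0.01216552506059644
```

Call:
drive_tool:
  targets:
    - [0.002,0,0.006,0]
    - [0.002,0,0.01,0]
    - [0.001,-0.001,0.011,0]
    - [0.002,0,0.011,0]
    - [0.001,-0.001,0.011,0]
    - [0.001,0,0.01,0]
    - [0,0,0.007,0]
    - [0,0,0.004,0]
    - [0,0,0,0]

```text
clock: 21.4
position: [0.554, 0.143, 0.2248]
tool_rot: [[0.997, -0.078, -0.002], [-0.078, -0.997, 0.022], [-0.004, -0.022, -1.0]]
contact_force: [-0.3, -0.0, -3.5]
gripper_width: 0.0228
```

```bash
python3 - <<'E'
from h import *
s=st()
for n in("side","top"):
    im=imaging.read_camera(n)[:,:,::-1]; cv2.imwrite(f"pics/{n}2raw.png",im)
    a=(130,120,290,240) if n=="side" else (120,100,260,205)
    crop(im,*a,5,f"pics/{n}2c.png")
# expected ring points and pad corners
E
```

```text
t 21.4 p [0.554  0.143  0.2248] yaw -4.48 tilt [-2.5 22.4] F [-0.33 -0.02 -3.49] M [-0.    0.04 -0.01] w 0.0228
```

View pics/side2c.png

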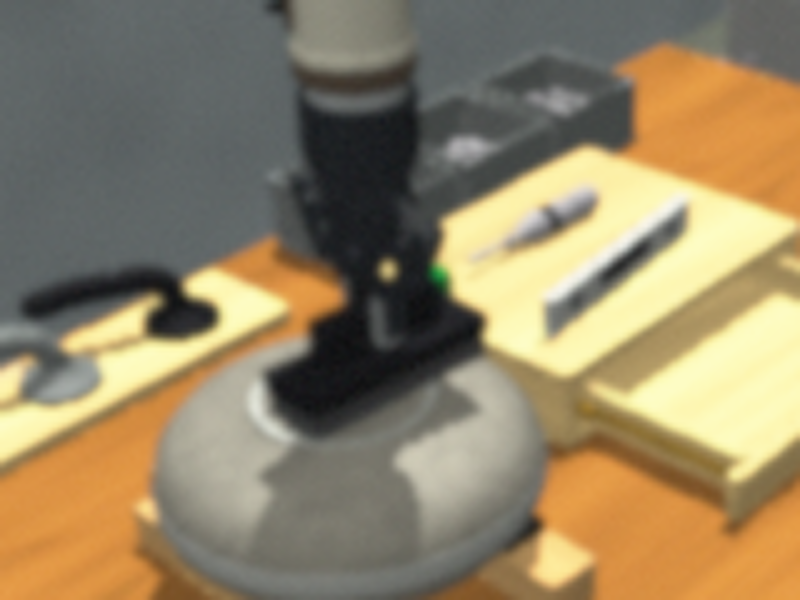

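View pics/top2c.png

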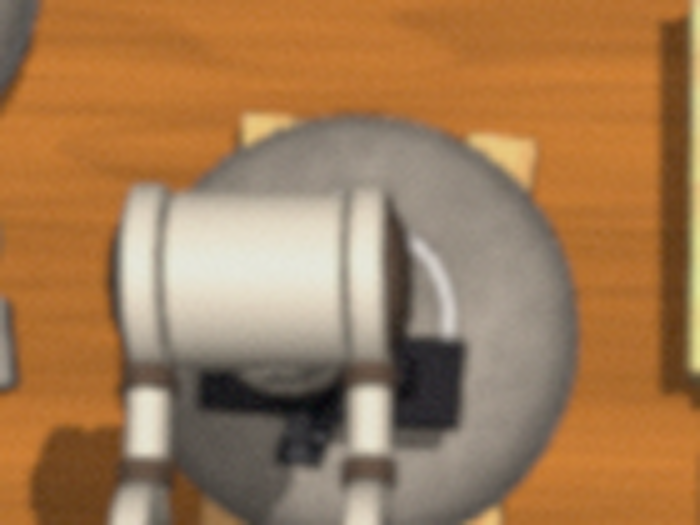

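```bash
python3 - <<'E'
from h import *
P=np.array([[463,428],[466,340],[198,408]],float)/5+[120,100]
W=onz("top",P,.219); print(W.round(4))
c=np.array([.5966,.1394]); xs=np.array([.9971,-.0755]); ys=np.array([.0755,.9971])
for w in W: print(((w[:2]-c)@xs).round(4),((w[:2]-c)@ys).round(4))
s=read_state(); d=s['position'][:2]-c; print("tcp in stone",d@xs,d@ys)
plan(*(c-.045*xs),.21,-4.33,3)
E
```

```text
[[0.5219 0.0621 0.219 ]
 [0.5739 0.0614 0.219 ]
 [0.5317 0.2166 0.219 ]]
-0.0686 -0.0827
-0.0168 -0.0795
-0.0706 0.0721
tcp in stone -0.042245193253204416 0.0003956536950743965
[[-0.001,0.0,0.005,np.float64(0.0)],[-0.001,0.0,0.005,np.float64(0.0)],[-0.001,0.001,0.006,np.float64(0.0)]]
end [0.5514 0.1426 0.2098] yaw err 0.15 maxstep 0.006164414002968977
```

Call:
drive_tool:
  targets:
    - [-0.002,-0.002,0.006,0]
    - [-0.002,-0.002,0.006,0]
    - [-0.001,-0.001,0.005,0]
    - [0,0,0.003,0]
    - [0,0,0,0]
  squeeze: 35
  jaw: 0

```text
clock: 22.0
position: [0.5502, 0.1496, 0.2058]
tool_rot: [[0.997, -0.078, 0.002], [-0.078, -0.997, 0.023], [0.0, -0.023, -1.0]]
contact_force: [-0.0, 0.2, -2.7]
gripper_width: 0.0229
```

```bash
python3 - <<'E'
from h import *
s=st()
c=np.array([.5966,.1394]); xs=np.array([.9971,-.0755]); ys=np.array([.0755,.9971])
d=s['position'][:2]-c; print("tcp in stone",d@xs,d@ys)
E
```

```text
t 22.0 p [0.5502 0.1496 0.2058] yaw -4.47 tilt [ 2.2 22.6] F [-0.02  0.2  -2.68] M [-0.01 -0.   -0.  ] w 0.0229
tcp in stone -0.0470201871987267 0.0066296730051237
```

Call:
drive_tool:
  targets:
    - [0,0,0.003,0]
    - [0,0,0.002,0]
    - [0,0,0.002,0]
    - [0,0,0,0]

```text
clock: 22.4
position: [0.5505, 0.1496, 0.1985]
tool_rot: [[0.997, -0.078, 0.003], [-0.078, -0.997, 0.023], [0.001, -0.023, -1.0]]
contact_force: [-0.5, 0.1, -3.2]
gripper_width: 0.023
```

Call:
drive_tool:
  targets:
    - [0,0,0.001,0]
    - [0,0,0.001,0]
    - [0,0,0,0]

```text
clock: 22.7
position: [0.5509, 0.1497, 0.1977]
tool_rot: [[0.997, -0.078, 0.004], [-0.078, -0.997, 0.023], [0.002, -0.023, -1.0]]
contact_force: [-1.2, -0.7, -0.6]
gripper_width: 0.0226
```

Call:
drive_tool:
  targets:
    - [0,0,0.001,0]
    - [0,0,0.001,0]
    - [0,0,0.001,0]

```text
clock: 23.0
position: [0.5511, 0.1498, 0.1959]
tool_rot: [[0.997, -0.078, 0.005], [-0.078, -0.997, 0.022], [0.003, -0.023, -1.0]]
contact_force: [-2.3, 1.2, 2.7]
gripper_width: 0.0229
```

```bash
python3 - <<'E'
from h import *
st()
E
```

```text
t 23.0 p [0.5511 0.1498 0.1959] yaw -4.48 tilt [ 4.6 22.5] F [-2.31  1.21  2.66] M [-0.23  0.52 -0.1 ] w 0.0229
```

Call:
drive_tool:
  targets:
    - [0,0,0.0015,0]
    - [0,0,0.0015,0]
    - [0,0,0.001,0]

```text
clock: 23.3
position: [0.5512, 0.1499, 0.1929]
tool_rot: [[0.997, -0.078, 0.005], [-0.078, -0.997, 0.022], [0.003, -0.023, -1.0]]
contact_force: [-3.8, -0.1, 5.7]
gripper_width: 0.0225
```

```bash
python3 - <<'E'
from h import *
st()
E
```

```text
t 23.3 p [0.5512 0.1499 0.1929] yaw -4.48 tilt [ 5.  22.3] F [-3.85 -0.09  5.67] M [-0.26  0.82 -0.1 ] w 0.0225
```

Call:
drive_tool:
  targets:
    - [0.003,0,0.0003,0]
    - [0.005,0,0.0003,0]

```text
clock: 23.5
position: [0.5584, 0.1493, 0.1926]
tool_rot: [[0.997, -0.078, 0.003], [-0.078, -0.997, 0.022], [0.001, -0.022, -1.0]]
contact_force: [-3.4, -0.7, 5.5]
gripper_width: 0.0227
```

```bash
python3 - <<'E'
from h import *
st()
E
```

```text
t 23.5 p [0.5584 0.1493 0.1926] yaw -4.46 tilt [ 3.  21.9] F [-3.38 -0.68  5.5 ] M [-0.34  1.05 -0.14] w 0.0227
```

Call:
drive_tool:
  targets:
    - [0.005,0,0.0003,0]
    - [0.005,0,0.0002,0]
    - [0.005,0,0.0002,0]

```text
clock: 23.8
position: [0.5728, 0.1478, 0.1923]
tool_rot: [[0.997, -0.078, -0.001], [-0.078, -0.997, 0.021], [-0.002, -0.021, -1.0]]
contact_force: [-4.7, -0.3, 5.9]
gripper_width: 0.0226
```

```bash
python3 - <<'E'
from h import *
s=st()
c=np.array([.5966,.1394]); xs=np.array([.9971,-.0755]); ys=np.array([.0755,.9971])
d=s['position'][:2]-c; print("tcp in stone",d@xs,d@ys)
E
```

```text
t 23.8 p [0.5728 0.1478 0.1923] yaw -4.48 tilt [-0.8 20.8] F [-4.67 -0.29  5.9 ] M [-0.42  1.15 -0.23] w 0.0226
tcp in stone -0.02433108289370135 0.006607784584871544
```

Call:
drive_tool:
  targets:
    - [0.005,0,0,0]
    - [0.005,0,0.0001,0]
    - [0.005,0,0.0001,0]
    - [0.005,0,0.0001,0]

```text
clock: 24.2
position: [0.5943, 0.1457, 0.1931]
tool_rot: [[0.997, -0.078, 0.0], [-0.078, -0.997, 0.019], [-0.001, -0.019, -1.0]]
contact_force: [-1.5, -0.2, 4.3]
gripper_width: 0.023
```

```bash
python3 - <<'E'
from h import *
s=st()
c=np.array([.5966,.1394]); xs=np.array([.9971,-.0755]); ys=np.array([.0755,.9971])
d=s['position'][:2]-c; print("tcp in stone",d@xs,d@ys)
E
```

```text
t 24.2 p [0.5943 0.1457 0.1931] yaw -4.47 tilt [ 0.  19.4] F [-1.51 -0.22  4.3 ] M [-0.34  0.68 -0.07] w 0.023
tcp in stone -0.0027335346193167274 0.0060802041896751416
```

Call:
drive_tool:
  targets:
    - [0.005,0,0.0005,0]
    - [0.005,0,0.0004,0]
    - [0.005,0,0.0002,0]

```text
clock: 24.5
position: [0.6103, 0.1443, 0.1923]
tool_rot: [[0.997, -0.078, -0.0], [-0.078, -0.997, 0.019], [-0.002, -0.019, -1.0]]
contact_force: [-3.5, -0.4, 5.4]
gripper_width: 0.0226
```

```bash
python3 - <<'E'
from h import *
s=st()
c=np.array([.5966,.1394]); xs=np.array([.9971,-.0755]); ys=np.array([.0755,.9971])
d=s['position'][:2]-c; print("tcp in stone",d@xs,d@ys)
E
```

```text
t 24.5 p [0.6103 0.1443 0.1923] yaw -4.46 tilt [-0.5 19.1] F [-3.48 -0.38  5.36] M [-0.35  0.93 -0.04] w 0.0226
tcp in stone 0.013335068975351319 0.005962631204300609
```

Call:
drive_tool:
  targets:
    - [0.005,0,0.0001,0]
    - [0.005,0,0.0002,0]
    - [0.005,0,0.0002,0]

```text
clock: 24.8
position: [0.6259, 0.1432, 0.1918]
tool_rot: [[0.997, -0.077, -0.002], [-0.077, -0.997, 0.019], [-0.004, -0.019, -1.0]]
contact_force: [-3.7, 0.9, 6.3]
gripper_width: 0.0229
```

```bash
python3 - <<'E'
from h import *
s=st()
c=np.array([.5966,.1394]); xs=np.array([.9971,-.0755]); ys=np.array([.0755,.9971])
d=s['position'][:2]-c; print("tcp in stone",d@xs,d@ys)
E
```

```text
t 24.8 p [0.6259 0.1432 0.1918] yaw -4.44 tilt [-2.3 19.1] F [-3.72  0.93  6.27] M [-0.34  0.92 -0.06] w 0.0229
tcp in stone 0.02894755199011285 0.005986017500794702
```

Call:
drive_tool:
  targets:
    - [0.005,0,-0.0003,0]
    - [0.005,0,0,0]
    - [0.005,0,0.0001,0]
    - [0.004,0,0.0002,0]

```text
clock: 25.2
position: [0.6467, 0.1417, 0.1923]
tool_rot: [[0.997, -0.077, -0.002], [-0.077, -0.997, 0.019], [-0.003, -0.019, -1.0]]
contact_force: [-3.7, 0.0, 6.0]
gripper_width: 0.0229
```

```bash
python3 - <<'E'
from h import *
s=st()
c=np.array([.5966,.1394]); xs=np.array([.9971,-.0755]); ys=np.array([.0755,.9971])
d=s['position'][:2]-c; print("tcp in stone",d@xs,d@ys)
E
```

```text
t 25.2 p [0.6467 0.1417 0.1923] yaw -4.42 tilt [-1.9 19.1] F [-3.7  0.   6. ] M [-0.31  0.72 -0.01] w 0.0229
tcp in stone 0.04976967379710041 0.006046492475855528
```

Call:
drive_tool:
  targets:
    - [0,0,-0.006,0]
    - [0,0,-0.012,0]
    - [0,0,-0.012,0]
    - [0,0,-0.012,0]
    - [0,0,-0.008,0]
    - [0,0,0,0]
  squeeze: 60

```text
clock: 25.8
position: [0.6472, 0.1407, 0.2431]
tool_rot: [[0.997, -0.077, -0.003], [-0.077, -0.997, 0.02], [-0.004, -0.02, -1.0]]
contact_force: [-0.1, 0.2, -2.6]
gripper_width: 0.0228
```

```bash
python3 - <<'E'
from h import *
s=st(); plan(.490,-.2549,.22,-4,24)
E
```

```text
t 25.8 p [0.6472 0.1407 0.2431] yaw -4.43 tilt [-2.8 20.3] F [-0.1   0.22 -2.62] M [-0.   -0.03  0.01] w 0.0228
[[-0.005,0.017,0.001,np.float64(0.0)],[-0.005,0.017,0.001,np.float64(0.0)],[-0.005,0.017,0.001,np.float64(0.0)],[-0.005,0.017,0.001,np.float64(0.0)],[-0.005,0.017,0.001,np.float64(0.0)],[-0.005,0.017,0.001,np.float64(0.0)],[-0.005,0.017,0.001,np.float64(0.0)],[-0.005,0.017,0.001,np.float64(0.0)],[-0.005,0.017,0.0,np.float64(0.0)],[-0.005,0.017,0.001,np.float64(0.0)],[-0.005,0.017,0.0,np.float64(0.0)],[-0.005,0.017,0.001,np.float64(0.0)],[-0.006,0.017,0.0,np.float64(0.0)],[-0.005,0.017,0.001,np.float64(0.0)],[-0.006,0.017,0.0,np.float64(0.0)],[-0.005,0.017,0.001,np.float64(0.0)],[-0.006,0.017,0.0,np.float64(0.0)],[-0.005,0.017,0.001,np.float64(0.0)],[-0.006,0.017,0.0,np.float64(0.0)],[-0.005,0.017,0.001,np.float64(0.0)],[-0.006,0.017,0.0,np.float64(0.0)],[-0.005,0.017,0.001,np.float64(0.0)],[-0.006,0.016,0.0,np.float64(0.0)],[-0.005,0.017,0.001,np.float64(-0.01)]]
end [ 0.49   -0.2549  0.2195] yaw err -0.14 maxstep 0.01802775637731995
```

Call:
drive_tool:
  targets:
    - [-0.003,0.009,0,0]
    - [-0.005,0.016,0,0]
    - [-0.005,0.017,0,0]
    - [-0.005,0.017,0,0]
    - [-0.005,0.017,0,0]
    - [-0.005,0.017,0,0]
    - [-0.005,0.017,0,0]
    - [-0.005,0.017,0,0]
    - [-0.005,0.017,0,0]
    - [-0.005,0.017,0,0]
    - [-0.005,0.017,0,0]
    - [-0.005,0.017,0,0]

```text
clock: 27.0
position: [0.5605, -0.0662, 0.2323]
tool_rot: [[0.997, -0.081, -0.017], [-0.081, -0.997, 0.018], [-0.018, -0.017, -1.0]]
contact_force: [0.7, 0.1, -3.6]
gripper_width: 0.0226
```

```bash
python3 - <<'E'
from h import *
s=st(); plan(.490,-.2549,.22,-4,11)
E
```

```text
t 27.0 p [ 0.5605 -0.0662  0.2323] yaw -4.62 tilt [-16.6  18.4] F [ 0.74  0.1  -3.58] M [-0.03 -0.12  0.03] w 0.0226
[[-0.005,0.018,0.001,np.float64(0.0)],[-0.005,0.018,0.001,np.float64(0.0)],[-0.005,0.018,0.001,np.float64(0.0)],[-0.005,0.017,0.001,np.float64(0.0)],[-0.005,0.018,0.001,np.float64(0.0)],[-0.005,0.017,0.001,np.float64(0.0)],[-0.005,0.018,0.001,np.float64(0.0)],[-0.005,0.017,0.001,np.float64(0.0)],[-0.005,0.018,0.001,np.float64(0.0)],[-0.005,0.017,0.0,np.float64(-0.01)],[-0.005,0.018,0.001,np.float64(0.0)]]
end [ 0.49   -0.255   0.2199] yaw err 0.05 maxstep 0.01870828693386971
```

Call:
drive_tool:
  targets:
    - [-0.005,0.017,0,0]
    - [-0.005,0.017,0,0]
    - [-0.005,0.017,0,0]
    - [-0.005,0.017,0,0]
    - [-0.005,0.017,0,0]
    - [-0.005,0.017,0,0]
    - [-0.005,0.017,0,0]
    - [-0.005,0.017,0,0]
    - [-0.005,0.017,0,0]
    - [-0.004,0.014,0,0]
    - [-0.001,0.007,0,0]
    - [0,0,0,0]

```text
clock: 28.2
position: [0.477, -0.2511, 0.2231]
tool_rot: [[0.995, -0.093, -0.029], [-0.093, -0.995, 0.021], [-0.031, -0.018, -0.999]]
contact_force: [-0.7, 0.6, -2.8]
gripper_width: 0.023
```

```bash
python3 - <<'E'
from h import *
s=st(); plan(.490,-.2549,.10,-4,9)
im=imaging.read_camera("side")[:,:,::-1]; cv2.imwrite("pics/side3raw.png",im); crop(im,180,90,380,240,4,"pics/c5.png")
E
```

```text
t 28.2 p [ 0.477  -0.2511  0.2231] yaw -5.32 tilt [-29.4  21.1] F [-0.65  0.62 -2.82] M [-0.01 -0.09  0.01] w 0.023
[[0.002,0.001,0.014,np.float64(0.0)],[0.002,0.0,0.014,np.float64(0.0)],[0.002,0.001,0.014,np.float64(0.0)],[0.002,0.0,0.013,np.float64(0.0)],[0.002,0.001,0.014,np.float64(0.0)],[0.002,0.0,0.013,np.float64(-0.01)],[0.002,0.001,0.014,np.float64(0.0)],[0.002,0.0,0.013,np.float64(-0.01)],[0.001,0.001,0.014,np.float64(0.0)]]
end [ 0.4899 -0.255   0.0995] yaw err 0.17 maxstep 0.014177446878757825
```

View pics/c5.png

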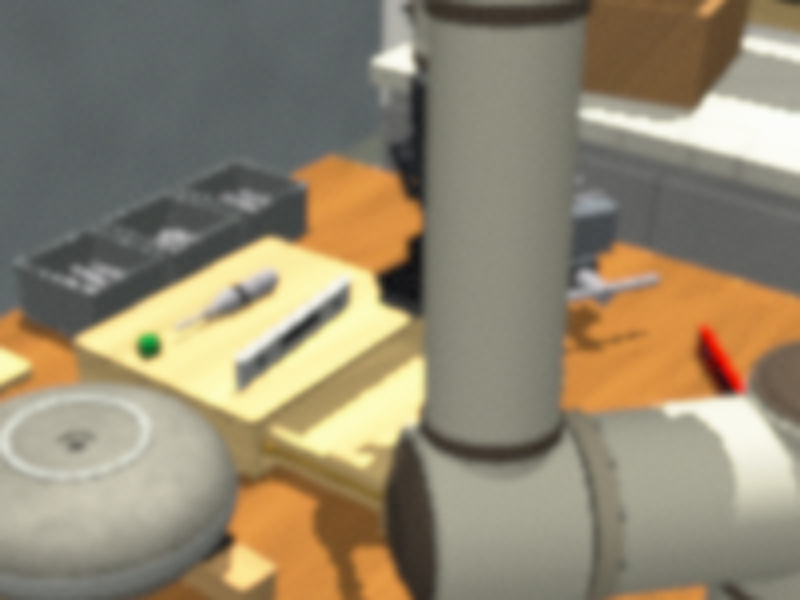

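Call:
drive_tool:
  targets:
    - [0.002,0,0.014,0]
    - [0.002,0,0.016,0]
    - [0.002,0.001,0.016,0]
    - [0.002,0,0.016,-0.01]
    - [0.001,0,0.016,0]
    - [0.001,0,0.015,-0.01]
    - [0.001,0,0.012,0]
    - [0,0,0.008,0]
    - [0,0,0.005,0]
    - [0,0,0,0]

```text
clock: 29.25
position: [0.4863, -0.2419, 0.0929]
tool_rot: [[0.997, -0.064, -0.032], [-0.063, -0.998, 0.026], [-0.033, -0.024, -0.999]]
contact_force: [-0.0, 0.6, -3.4]
gripper_width: 0.0229
```

```bash
python3 - <<'E'
from h import *
s=st(); plan(.490,-.2549,.065,-4,4)
E
```

```text
t 29.25 p [ 0.4863 -0.2419  0.0929] yaw -3.61 tilt [-31.9  26.2] F [-0.01  0.65 -3.39] M [-0.07 -0.04  0.  ] w 0.0229
[[0.001,0.003,0.007,np.float64(0.0)],[0.001,0.003,0.007,np.float64(0.0)],[0.002,0.004,0.007,np.float64(0.0)],[0.001,0.003,0.006,np.float64(0.01)]]
end [ 0.4895 -0.2544  0.0654] yaw err 0.18 maxstep 0.008306623862918075
```

Call:
drive_tool:
  targets:
    - [0.001,0.003,0.006,0]
    - [0.001,0.003,0.007,0]
    - [0.001,0.003,0.007,0]
    - [0.001,0.002,0.005,0]
    - [0,0,0.004,0]
    - [0,0,0.002,0]
    - [0,0,0,0]

```text
clock: 29.95
position: [0.4901, -0.2549, 0.0607]
tool_rot: [[0.998, -0.064, -0.029], [-0.064, -0.998, 0.023], [-0.03, -0.022, -0.999]]
contact_force: [-0.6, -0.9, -3.4]
gripper_width: 0.0225
```

```bash
python3 - <<'E'
from h import *
s=st()
E
```

```text
t 29.95 p [ 0.4901 -0.2549  0.0607] yaw -3.66 tilt [-28.6  23.4] F [-0.6  -0.87 -3.37] M [ 0.02 -0.    0.02] w 0.0225
```

Call:
drive_tool:
  targets:
    - [0,0,0.003,0]
    - [0,0,0.002,0]
    - [0,0,0.001,0]
  squeeze: 30

```text
clock: 30.25
position: [0.4906, -0.2549, 0.0557]
tool_rot: [[0.998, -0.064, -0.028], [-0.064, -0.998, 0.023], [-0.029, -0.021, -0.999]]
contact_force: [-2.2, 1.0, 2.5]
gripper_width: 0.0229
```

```bash
python3 - <<'E'
from h import *
s=st()
E
```

```text
t 30.25 p [ 0.4906 -0.2549  0.0557] yaw -3.65 tilt [-27.6  22.6] F [-2.25  1.04  2.47] M [ 0.08  0.38 -0.07] w 0.0229
```

Call:
drive_tool:
  targets:
    - [0,0,-0.001,0]
    - [0,0,0,0]
    - [0,0,0,0]
    - [0,0,0,0]
  jaw: 0.05

```text
clock: 30.65
position: [0.492, -0.2561, 0.0583]
tool_rot: [[0.998, -0.064, -0.024], [-0.063, -0.998, 0.02], [-0.026, -0.018, -1.0]]
contact_force: [0.1, -0.5, 0.2]
gripper_width: 0.0501
```

Call:
drive_tool:
  targets:
    - [0,0,-0.01,0]
    - [0,0,-0.02,0]
    - [0,0,-0.02,0]
    - [0,0,-0.02,0]
    - [0,0,-0.02,0]
    - [0,0,-0.02,0]
    - [0,0,-0.01,0]
    - [0,0,0,0]

```text
clock: 31.45
position: [0.4955, -0.2591, 0.1874]
tool_rot: [[0.998, -0.064, -0.022], [-0.064, -0.998, 0.018], [-0.023, -0.016, -1.0]]
contact_force: [-0.5, -0.2, -0.2]
gripper_width: 0.05
```

```bash
python3 - <<'E'
from h import *
s=st(); print(s['joint_positions'].round(4),s['qd'].round(4))
for n in("side","top"):
    im=imaging.read_camera(n)[:,:,::-1]; cv2.imwrite(f"pics/{n}4raw.png",im)
    a=(190,100,340,210) if n=="side" else (250,110,370,220)
    crop(im,*a,5,f"pics/{n}4c.png")
E
```

```text
t 31.45 p [ 0.4955 -0.2591  0.1874] yaw -3.65 tilt [-21.8  17.8] F [-0.54 -0.24 -0.23] M [-0.03 -0.01 -0.03] w 0.05
[-6.9770e-01  1.7580e-01  1.6663e+00 -4.0000e-04  1.3277e+00 -6.3370e-01] [-0.0009 -0.0029  0.007  -0.0007 -0.0035  0.0001]
```

View pics/side4c.png

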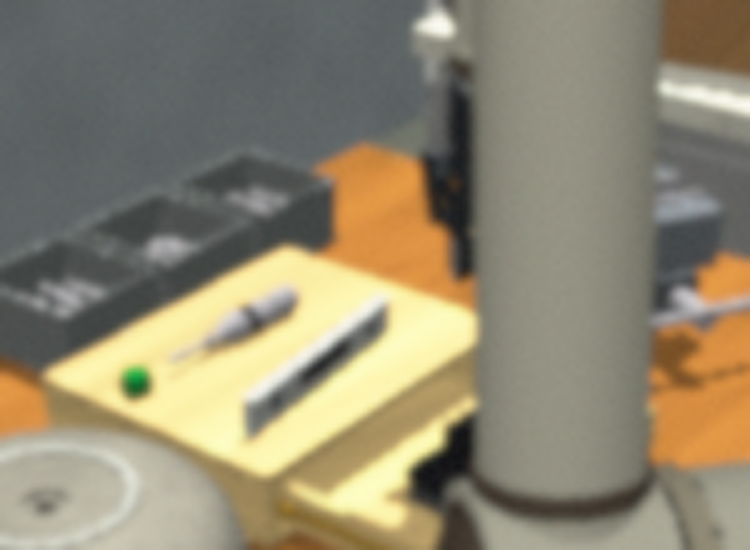

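View pics/top4c.png

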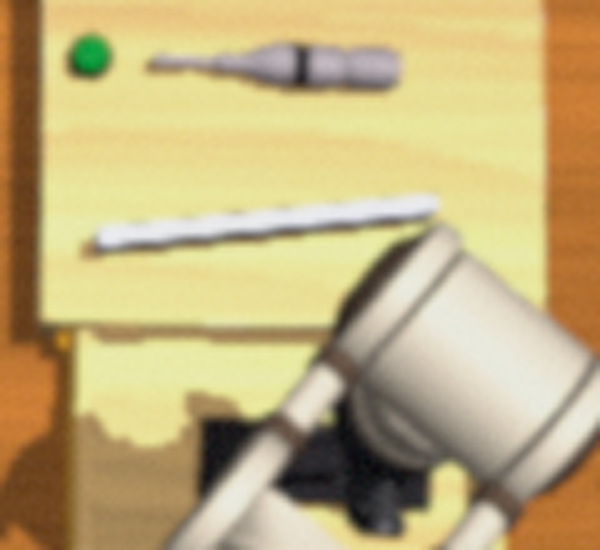

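```bash
python3 - <<'E'
from h import *
t=cv2.imread("pics/top0raw.png"); hsv=cv2.cvtColor(t,cv2.COLOR_BGR2HSV)
H,S,V=[hsv[...,i].astype(int) for i in range(3)]
for vt in (200,215,225):
    m=np.zeros(t.shape[:2],np.uint8); m[140:170,262:345]=1
    m=m*((S<35)&(V>vt)).astype(np.uint8)
    cs,_=cv2.findContours(m,cv2.RETR_EXTERNAL,cv2.CHAIN_APPROX_NONE); c=max(cs,key=cv2.contourArea)
    P=(onz("top",c[:,0].astype(float),.108)[:,:2]*1000).astype(np.float32); r=cv2.minAreaRect(P); print(vt,np.round(r[0],1),np.round(r[1],1),round(r[2],2))
a=onz("top",np.array([[97,237],[438,205]])/5+[250,110],.108); print(a.round(4), np.linalg.norm(a[1]-a[0]), a.mean(0))
L=tri(np.array([250,402])/5+[190,100],np.array([97,239])/5+[250,110]); R=tri(np.array([387,303])/5+[190,100],np.array([438,206])/5+[250,110]); print(L.round(4),R.round(4))
b=a.mean(0); print("proj ends side:", proj("side",a)*5-np.array([190,100])*5)
# brightness profile across bar mid
print(V[146:166,304],S[146:166,304])
print(onz("top",[[304,y] for y in range(150,164,2)],.108)[:,:2].round(4))
E
```

```text
200 [ 641.6 -217.3] [ 10.9 218.8] 6.59
215 [ 641.8 -217.3] [ 10.9 218.8] 6.68
225 [ 642.1 -218.7] [ 10.3 216. ] 6.59
[[ 0.6268 -0.1097  0.108 ]
 [ 0.6507 -0.3279  0.108 ]] 0.2195456328422465 [ 0.6387341  -0.21879823  0.108     ]
[ 0.626  -0.1104  0.1023] [ 0.6524 -0.3307  0.0946]
proj ends side: [[247.01164535 395.94300962]
 [386.73190553 291.5003894 ]]
[235 236 234 234 233 229 232 235 231 189 129 156 215 231 235 235 234 235
 235 234] [90 89 85 85 86 52  8  2  3  3 18 83 84 76 72 74 81 82 87 88]
[[ 0.6523 -0.2201]
 [ 0.6458 -0.2201]
 [ 0.6394 -0.2201]
 [ 0.6329 -0.2201]
 [ 0.6265 -0.2201]
 [ 0.62   -0.2201]
 [ 0.6136 -0.2201]]
```

```bash
python3 - <<'E'
from h import *
plan(.6418,-.218,.155,6.6,12)
E
```

```text
[[0.012,-0.004,0.002,np.float64(-0.01)],[0.012,-0.004,0.002,np.float64(-0.02)],[0.012,-0.004,0.002,np.float64(-0.01)],[0.012,-0.004,0.002,np.float64(-0.02)],[0.012,-0.003,0.002,np.float64(-0.01)],[0.012,-0.003,0.003,np.float64(-0.02)],[0.013,-0.003,0.002,np.float64(-0.01)],[0.013,-0.003,0.003,np.float64(-0.02)],[0.013,-0.003,0.002,np.float64(-0.01)],[0.012,-0.002,0.003,np.float64(-0.02)],[0.013,-0.002,0.002,np.float64(-0.01)],[0.012,-0.002,0.003,np.float64(-0.02)]]
end [ 0.6416 -0.2183  0.1546] yaw err -0.07 maxstep 0.013674794331177343
```

Call:
drive_tool:
  targets:
    - [0.01,-0.003,0.002,-0.01]
    - [0.012,-0.004,0.002,-0.02]
    - [0.012,-0.004,0.002,-0.01]
    - [0.012,-0.004,0.002,-0.02]
    - [0.012,-0.003,0.002,-0.01]
    - [0.012,-0.003,0.002,-0.02]
    - [0.013,-0.003,0.002,-0.01]
    - [0.013,-0.003,0.002,-0.02]
    - [0.013,-0.003,0.002,-0.01]
    - [0.011,-0.002,0.002,-0.02]
    - [0.007,-0.002,0.001,-0.01]
    - [0,0,0,0]
  jaw: 0.036

```text
clock: 32.75
position: [0.6314, -0.2142, 0.1508]
tool_rot: [[0.993, 0.112, -0.033], [0.113, -0.993, 0.027], [-0.03, -0.031, -0.999]]
contact_force: [-0.9, 0.4, 0.1]
gripper_width: 0.0361
```

```bash
python3 - <<'E'
from h import *
s=st(); print(s['joint_positions'].round(4),s['qd'].round(4))
plan(.6418,-.218,.13,6.6,4)
E
```

```text
t 32.75 p [ 0.6314 -0.2142  0.1508] yaw 6.49 tilt [-33.2  27. ] F [-0.87  0.45  0.08] M [-0.01 -0.04  0.  ] w 0.0361
[-0.5113  0.4864  1.3515  0.0075  1.3459 -0.6259] [ 0.0026  0.0091 -0.0048 -0.0084  0.004   0.0044]
[[0.003,0.001,0.005,np.float64(0.0)],[0.002,0.002,0.005,np.float64(0.0)],[0.003,0.001,0.005,np.float64(0.0)],[0.002,0.002,0.005,np.float64(0.0)]]
end [ 0.6414 -0.2185  0.1303] yaw err 0.11 maxstep 0.005916079783099617
```

Call:
drive_tool:
  targets:
    - [0.001,0.001,-0.006,0]
    - [0.001,0.001,-0.013,0]
    - [0.001,0,-0.014,0]
    - [0.001,0.001,-0.014,0]
    - [0,0,-0.014,0]
    - [0,0,-0.014,0]
    - [0,0,-0.014,0]
    - [0,0,-0.014,0]
    - [0,0,-0.014,0]
    - [0,0,-0.014,0]
    - [0,0,-0.008,0]
    - [0,0,0,0]

```text
clock: 33.95
position: [0.6411, -0.2222, 0.3063]
tool_rot: [[0.993, 0.11, -0.028], [0.111, -0.994, 0.024], [-0.025, -0.027, -0.999]]
contact_force: [-0.1, 0.0, -0.3]
gripper_width: 0.0358
```

```bash
python3 - <<'E'
from h import *
s=st()
E
```

```text
t 33.95 p [ 0.6411 -0.2222  0.3063] yaw 6.38 tilt [-28.1  23.6] F [-0.15  0.04 -0.34] M [-0.   -0.03 -0.01] w 0.0358
```

Call:
drive_tool:
  targets:
    - [0,0,0.04,0]
    - [0,0,0.04,0]
    - [0,0,0,0]
    - [0,0,0.03,0]
    - [0,0,0.02,0]
    - [0,0,0,0]
    - [0,0,0,0]
    - [0,0,0,0]

```text
clock: 34.75
position: [0.64, -0.2205, 0.1802]
tool_rot: [[0.994, 0.111, -0.022], [0.111, -0.994, 0.02], [-0.02, -0.023, -1.0]]
contact_force: [-0.4, 0.4, 0.6]
gripper_width: 0.0362
```

```bash
python3 - <<'E'
from h import *
s=st(); print(s['joint_positions'].round(4),s['qd'].round(4))
plan(.6418,-.218,.13,6.6,4)
E
```

```text
t 34.75 p [ 0.64   -0.2205  0.1802] yaw 6.38 tilt [-22.5  20.4] F [-0.45  0.43  0.64] M [-0.04 -0.08  0.  ] w 0.0362
[-0.513   0.4773  1.3041  0.0069  1.3898 -0.6255] [ 0.0002 -0.0131 -0.0295  0.0011  0.0156 -0.0002]
[[0.001,0.0,0.013,np.float64(0.0)],[0.001,0.0,0.012,np.float64(0.0)],[0.001,-0.001,0.013,np.float64(0.0)],[0.0,0.0,0.012,np.float64(0.0)]]
end [ 0.6417 -0.2181  0.1301] yaw err 0.22 maxstep 0.01307669683062202
```

Call:
drive_tool:
  targets:
    - [0.001,0,0.01,0]
    - [0.001,0,0.013,0]
    - [0.001,-0.001,0.014,0]
    - [0,-0.001,0.014,0]
    - [0,0,0.012,0]
    - [0,0,0.008,0]
    - [0,0,0.004,0]
    - [0,0,0,0]

```text
clock: 35.55
position: [0.6421, -0.2168, 0.1007]
tool_rot: [[0.994, 0.111, -0.02], [0.111, -0.994, 0.019], [-0.018, -0.021, -1.0]]
contact_force: [-0.9, -0.6, 0.5]
gripper_width: 0.0363
```

```bash
python3 - <<'E'
from h import *
s=st()
plan(.6418,-.218,.080,6.6,3)
im=imaging.read_camera("side")[:,:,::-1]; cv2.imwrite("pics/side5raw.png",im); crop(im,210,90,330,190,6,"pics/c6.png")
E
```

```text
t 35.55 p [ 0.6421 -0.2168  0.1007] yaw 6.39 tilt [-20.4  19.2] F [-0.89 -0.62  0.5 ] M [ 0.   -0.06  0.03] w 0.0363
[[0.0,0.001,0.007,np.float64(0.0)],[0.0,0.0,0.007,np.float64(0.0)],[0.0,0.001,0.007,np.float64(0.0)]]
end [ 0.6419 -0.2183  0.0797] yaw err 0.21 maxstep 0.007071067811865475
```

View pics/c6.png

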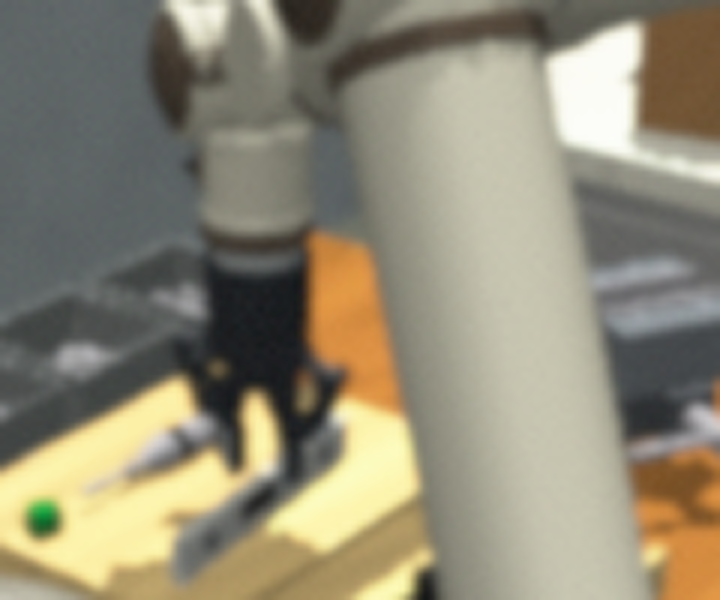

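```bash
python3 - <<'E'
from h import *
c=np.array([.6418,-.218]); d=np.array([-np.sin(np.radians(6.6)),np.cos(np.radians(6.6))])
for k in(-.11,-.038,0,.038,.11):
    print(k,(proj("side",[*(c+k*d),.095])-[210,90])*6)
E
```

```text
-0.11 [[339.37023803 424.03676571]]
-0.038 [[288.71110364 462.80483831]]
0 [[260.62116082 484.30131581]]
0.038 [[231.53149901 506.56285136]]
0.11 [[173.47599118 550.99116955]]
```

Call:
drive_tool:
  targets:
    - [0,0.001,0.007,0]
    - [0,0,0.007,0]
    - [0,0,0.005,0]
    - [0,0,0,0]

```text
clock: 36.0
position: [0.6431, -0.2183, 0.0824]
tool_rot: [[0.994, 0.111, -0.017], [0.111, -0.994, 0.017], [-0.015, -0.019, -1.0]]
contact_force: [-1.0, 0.0, -0.4]
gripper_width: 0.0361
```

Call:
drive_tool:
  targets:
    - [0,0,0,0]
    - [0,0,0,0]
    - [0,0,0,0]
    - [0,0,0,0]
    - [0,0,0,0]
  jaw: 0
  squeeze: 40

```text
clock: 36.5
position: [0.6431, -0.2184, 0.0824]
tool_rot: [[0.994, 0.111, -0.017], [0.111, -0.994, 0.017], [-0.015, -0.019, -1.0]]
contact_force: [0.1, 0.3, -0.9]
gripper_width: 0.0133
```

```bash
python3 - <<'E'
from h import *
s=st()
E
```

```text
t 36.5 p [ 0.6431 -0.2184  0.0824] yaw 6.38 tilt [-17.   17.1] F [ 0.15  0.27 -0.92] M [-0.04 -0.02  0.05] w 0.0133
```

Call:
drive_tool:
  targets:
    - [0,0,-0.006,0]
    - [0,0,-0.012,0]
    - [0,0,-0.014,0]
    - [0,0,-0.014,0]
    - [0,0,-0.014,0]
    - [0,0,-0.014,0]
    - [0,0,-0.014,0]
    - [0,0,-0.014,0]
    - [0,0,-0.014,0]
    - [0,0,-0.012,0]
    - [0,0,-0.007,0]
    - [0,0,0,0]

```text
clock: 37.7
position: [0.646, -0.221, 0.2314]
tool_rot: [[0.994, 0.111, -0.014], [0.111, -0.994, 0.016], [-0.013, -0.017, -1.0]]
contact_force: [-0.7, 0.3, -4.3]
gripper_width: 0.0131
```

```bash
python3 - <<'E'
from h import *
s=st(); plan(.5966,.1394,.215,-4.33,28)
E
```

```text
t 37.7 p [ 0.646  -0.221   0.2314] yaw 6.38 tilt [-14.4  15.9] F [-0.74  0.26 -4.3 ] M [ 0.02 -0.02 -0.05] w 0.0131
[[0.0,-0.013,0.001,np.float64(0.01)],[0.0,-0.013,0.001,np.float64(0.01)],[-0.001,-0.013,0.001,np.float64(0.01)],[-0.001,-0.013,0.001,np.float64(0.01)],[-0.001,-0.013,0.001,np.float64(0.01)],[-0.001,-0.013,0.001,np.float64(0.01)],[-0.001,-0.013,0.001,np.float64(0.01)],[-0.001,-0.013,0.001,np.float64(0.01)],[-0.001,-0.013,0.001,np.float64(0.01)],[-0.002,-0.013,0.001,np.float64(0.01)],[-0.002,-0.013,0.001,np.float64(0.0)],[-0.002,-0.013,0.001,np.float64(0.01)],[-0.002,-0.013,0.001,np.float64(0.0)],[-0.002,-0.013,0.001,np.float64(0.01)],[-0.002,-0.013,0.001,np.float64(0.0)],[-0.002,-0.013,0.001,np.float64(0.01)],[-0.002,-0.013,0.001,np.float64(0.0)],[-0.002,-0.013,0.001,np.float64(0.01)],[-0.002,-0.013,0.0,np.float64(0.0)],[-0.002,-0.013,0.001,np.float64(0.01)],[-0.002,-0.013,0.0,np.float64(0.0)],[-0.002,-0.012,0.001,np.float64(0.01)],[-0.002,-0.013,0.0,np.float64(0.0)],[-0.002,-0.012,0.001,np.float64(0.01)],[-0.002,-0.012,0.0,np.float64(0.0)],[-0.003,-0.013,0.001,np.float64(0.01)],[-0.003,-0.012,0.0,np.float64(0.0)],[-0.002,-0.013,0.001,np.float64(0.01)]]
end [0.5966 0.1395 0.2149] yaw err 0.17 maxstep 0.013379088160259652
```

Call:
drive_tool:
  targets:
    - [0,-0.007,0,0.01]
    - [0,-0.013,0,0.01]
    - [-0.001,-0.013,0,0.01]
    - [-0.001,-0.013,0,0.01]
    - [-0.001,-0.013,0,0.01]
    - [-0.001,-0.013,0,0.01]
    - [-0.001,-0.013,0,0.01]
    - [-0.001,-0.013,0,0.01]
    - [-0.001,-0.013,0,0.01]
    - [-0.002,-0.013,0,0.01]
    - [-0.002,-0.013,0,0.01]
    - [-0.002,-0.013,0,0.01]

```text
clock: 38.9
position: [0.6217, -0.0565, 0.2313]
tool_rot: [[1.0, -0.018, -0.02], [-0.018, -1.0, 0.02], [-0.02, -0.019, -1.0]]
contact_force: [-0.8, 0.1, -3.6]
gripper_width: 0.0133
```

```bash
python3 - <<'E'
from h import *
s=st(); plan(.5966,.1394,.215,-4.33,16)
E
```

```text
t 38.9 p [ 0.6217 -0.0565  0.2313] yaw -1.01 tilt [-19.8  19.6] F [-0.77  0.1  -3.59] M [ 0.01 -0.05 -0.01] w 0.0133
[[-0.002,-0.012,0.001,np.float64(0.0)],[-0.002,-0.012,0.001,np.float64(0.0)],[-0.002,-0.012,0.001,np.float64(0.0)],[-0.002,-0.012,0.001,np.float64(0.0)],[-0.002,-0.012,0.001,np.float64(0.0)],[-0.002,-0.012,0.001,np.float64(0.01)],[-0.002,-0.012,0.001,np.float64(0.0)],[-0.002,-0.012,0.002,np.float64(0.01)],[-0.002,-0.012,0.001,np.float64(0.0)],[-0.002,-0.012,0.002,np.float64(0.01)],[-0.002,-0.012,0.001,np.float64(0.0)],[-0.002,-0.013,0.002,np.float64(0.01)],[-0.002,-0.012,0.001,np.float64(0.0)],[-0.002,-0.013,0.002,np.float64(0.01)],[-0.002,-0.012,0.001,np.float64(0.0)],[-0.002,-0.013,0.002,np.float64(0.01)]]
end [0.5965 0.1398 0.2146] yaw err 0.12 maxstep 0.01330413469565007
```

Call:
drive_tool:
  targets:
    - [-0.002,-0.012,0,0]
    - [-0.002,-0.012,0,0]
    - [-0.002,-0.012,0,0]
    - [-0.002,-0.012,0,0]
    - [-0.002,-0.012,0,0]
    - [-0.002,-0.012,0,0.01]
    - [-0.002,-0.012,0,0]
    - [-0.002,-0.012,0,0.01]
    - [-0.002,-0.012,0,0]
    - [-0.002,-0.012,0,0.01]
    - [-0.002,-0.012,0,0.01]
    - [-0.002,-0.012,0,0.01]

```text
clock: 40.1
position: [0.5996, 0.1014, 0.2352]
tool_rot: [[0.998, -0.068, -0.019], [-0.067, -0.998, 0.019], [-0.02, -0.018, -1.0]]
contact_force: [0.2, 0.4, -2.8]
gripper_width: 0.0129
```

```bash
python3 - <<'E'
from h import *
s=st(); plan(.5966,.1394,.215,-4.33,4)
E
```

```text
t 40.1 p [0.5996 0.1014 0.2352] yaw -3.85 tilt [-19.   19.4] F [ 0.21  0.39 -2.83] M [-0.08 -0.06 -0.02] w 0.0129
[[-0.001,-0.009,0.005,np.float64(0.0)],[-0.001,-0.009,0.005,np.float64(0.0)],[-0.002,-0.01,0.005,np.float64(0.0)],[-0.001,-0.009,0.006,np.float64(0.01)]]
end [0.5967 0.139  0.2149] yaw err 0.1 maxstep 0.011357816691600547
```

Call:
drive_tool:
  targets:
    - [-0.001,-0.01,0.005,0]
    - [-0.001,-0.009,0.006,0]
    - [-0.001,-0.008,0.007,0]
    - [-0.001,-0.005,0.007,0]
    - [0,-0.002,0.006,0]
    - [0,0,0.004,0]
    - [0,0,0,0]

```text
clock: 40.8
position: [0.5959, 0.1405, 0.1963]
tool_rot: [[0.998, -0.065, -0.021], [-0.064, -0.998, 0.019], [-0.023, -0.017, -1.0]]
contact_force: [-0.6, -1.4, -4.2]
gripper_width: 0.0128
```

```bash
python3 - <<'E'
from h import *
s=st(); plan(.5966,.1394,.175,-4.33,4)
for n in("side","top"):
    im=imaging.read_camera(n)[:,:,::-1]; cv2.imwrite(f"pics/{n}6raw.png",im)
    a=(140,130,260,230) if n=="side" else (120,100,260,205)
    crop(im,*a,6 if n=="side" else 5,f"pics/{n}6c.png")
E
```

```text
t 40.8 p [0.5959 0.1405 0.1963] yaw -3.69 tilt [-21.5  18.9] F [-0.63 -1.39 -4.2 ] M [-0.06  0.03  0.05] w 0.0128
[[0.0,0.0,0.005,np.float64(0.0)],[0.0,0.0,0.005,np.float64(0.0)],[0.001,0.001,0.006,np.float64(0.01)],[0.0,0.0,0.005,np.float64(0.0)]]
end [0.5964 0.1399 0.1753] yaw err -0.07 maxstep 0.006164414002968977
```

View pics/side6c.png

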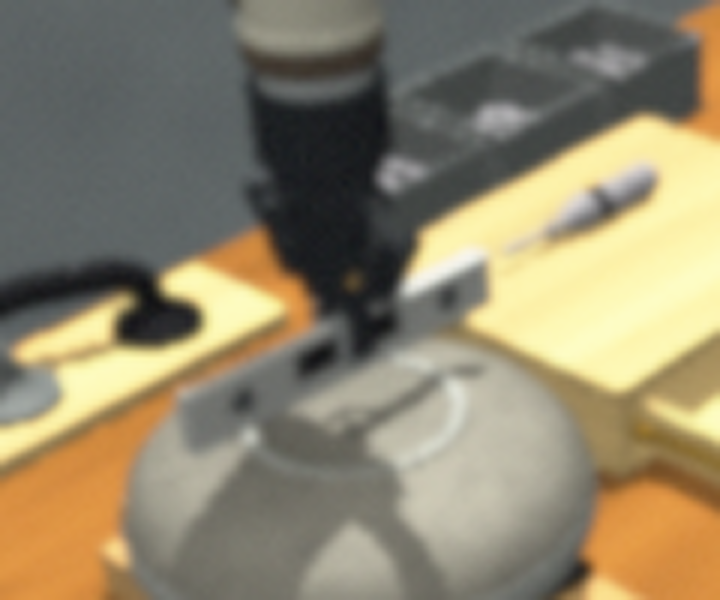

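View pics/top6c.png

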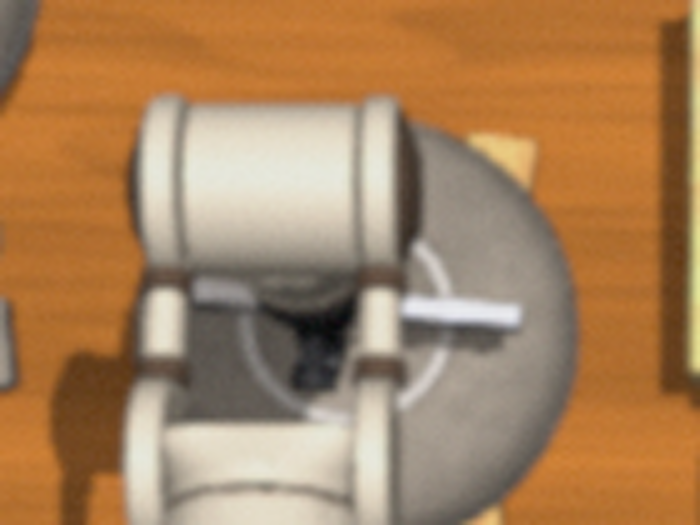

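```bash
python3 - <<'E'
from h import *
P=np.array([[521,314],[194,289]],float)/5+[120,100]
W=onz("top",P,.222); print(W.round(4),W.mean(0).round(4),np.linalg.norm(W[1]-W[0]))
E
```

```text
[[0.5893 0.0293 0.222 ]
 [0.6014 0.2206 0.222 ]] [0.5953 0.1249 0.222 ] 0.19167768929411205
```

Call:
drive_tool:
  targets:
    - [0,0,0.006,0.01]
    - [0,0,0.007,0]
    - [0,0,0.005,0]
    - [0,0,0.003,0]
    - [0,0,0.001,0]
    - [0,0,0,0]

```text
clock: 41.5
position: [0.5966, 0.1399, 0.1741]
tool_rot: [[0.997, -0.077, -0.019], [-0.077, -0.997, 0.019], [-0.02, -0.017, -1.0]]
contact_force: [-0.0, 0.9, -3.0]
gripper_width: 0.0132
```

```bash
python3 - <<'E'
from h import *
s=st(); plan(.5966,.1394,.168,-4.33,4)
E
```

```text
t 41.5 p [0.5966 0.1399 0.1741] yaw -4.41 tilt [-18.5  18.9] F [-0.    0.94 -3.  ] M [-0.01 -0.06 -0.01] w 0.0132
[[0.0,0.0,0.002,np.float64(0.0)],[0.0,0.0,0.001,np.float64(0.0)],[0.0,0.0,0.002,np.float64(0.0)],[0.0,0.001,0.001,np.float64(0.0)]]
end [0.5964 0.139  0.168 ] yaw err 0.08 maxstep 0.002
```

Call:
drive_tool:
  targets:
    - [0,0,0.0015,0]
    - [0,0,0.0015,0]
    - [0,0,0.001,0]
  squeeze: 25

```text
clock: 41.8
position: [0.5969, 0.14, 0.1704]
tool_rot: [[0.997, -0.077, -0.017], [-0.077, -0.997, 0.019], [-0.019, -0.017, -1.0]]
contact_force: [-0.5, -0.4, -3.1]
gripper_width: 0.0134
```

Call:
drive_tool:
  targets:
    - [0,0,0.0008,0]
    - [0,0,0.0005,0]

```text
clock: 42.0
position: [0.597, 0.1401, 0.1691]
tool_rot: [[0.997, -0.077, -0.017], [-0.077, -0.997, 0.019], [-0.018, -0.018, -1.0]]
contact_force: [-0.5, -0.5, -2.7]
gripper_width: 0.013
```

Call:
drive_tool:
  targets:
    - [0,0,0.0005,0]
    - [0,0,0.0003,0]

```text
clock: 42.2
position: [0.597, 0.1401, 0.1683]
tool_rot: [[0.997, -0.077, -0.017], [-0.077, -0.997, 0.019], [-0.018, -0.018, -1.0]]
contact_force: [-0.6, 0.1, -3.5]
gripper_width: 0.0137
```

Call:
drive_tool:
  targets:
    - [0,0,0.0004,0]
    - [0,0,0.0002,0]

```text
clock: 42.4
position: [0.5971, 0.1401, 0.1679]
tool_rot: [[0.997, -0.077, -0.017], [-0.077, -0.997, 0.019], [-0.018, -0.018, -1.0]]
contact_force: [-1.3, 0.7, -2.7]
gripper_width: 0.0134
```

Call:
drive_tool:
  targets:
    - [0,0,0.0004,0]
    - [0,0,0.0003,0]

```text
clock: 42.6
position: [0.5972, 0.1401, 0.1679]
tool_rot: [[0.997, -0.077, -0.016], [-0.077, -0.997, 0.019], [-0.018, -0.018, -1.0]]
contact_force: [-2.0, 0.1, -1.4]
gripper_width: 0.0133
```

Call:
drive_tool:
  targets:
    - [0,0,0.0004,0]
    - [0,0,0.0003,0]

```text
clock: 42.8
position: [0.5972, 0.1401, 0.1679]
tool_rot: [[0.997, -0.077, -0.016], [-0.076, -0.997, 0.019], [-0.018, -0.017, -1.0]]
contact_force: [-1.3, -1.0, 0.6]
gripper_width: 0.0132
```

Call:
drive_tool:
  targets:
    - [0,0,0,0]
    - [0,0,0,0]
    - [0,0,0,0]
  jaw: 0.034

```text
clock: 43.1
position: [0.5985, 0.1402, 0.1689]
tool_rot: [[0.997, -0.077, -0.013], [-0.077, -0.997, 0.019], [-0.014, -0.018, -1.0]]
contact_force: [-0.1, 0.0, -0.8]
gripper_width: 0.0338
```

```bash
python3 - <<'E'
from h import *
s=st()
im=imaging.read_camera("side")[:,:,::-1]; cv2.imwrite("pics/side7raw.png",im); crop(im,140,130,260,230,6,"pics/c7.png")
E
```

```text
t 43.1 p [0.5985 0.1402 0.1689] yaw -4.4 tilt [-12.6  19.1] F [-0.1   0.01 -0.75] M [-0.03 -0.01 -0.02] w 0.0338
```

View pics/c7.png

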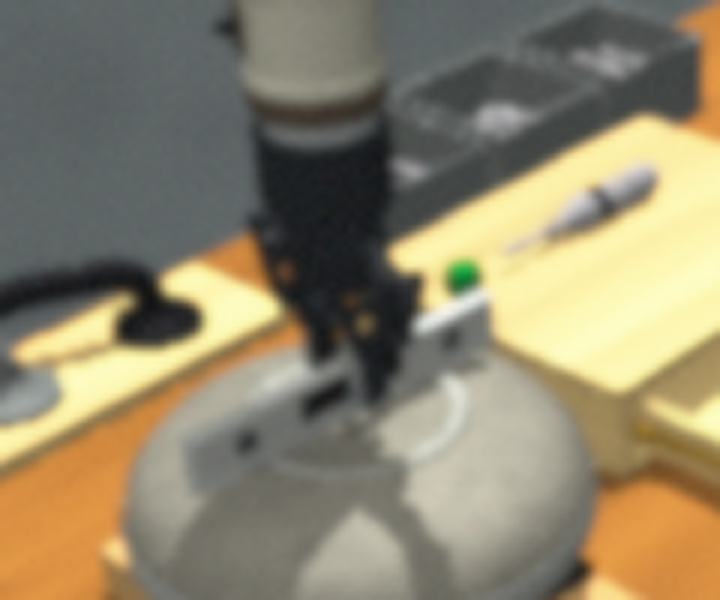

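Call:
drive_tool:
  targets:
    - [0,0,-0.004,0]
    - [0,0,-0.008,0]
    - [0,0,-0.012,0]
    - [0,0,-0.014,0]
    - [0,0,-0.015,0]
    - [0,0,-0.015,0]
    - [0,0,-0.015,0]
    - [0,0,-0.015,0]
    - [0,0,-0.015,0]
    - [0,0,-0.01,0]

```text
clock: 44.15
position: [0.6011, 0.1377, 0.3067]
tool_rot: [[0.997, -0.077, -0.005], [-0.077, -0.997, 0.019], [-0.007, -0.019, -1.0]]
contact_force: [0.0, 0.2, 0.4]
gripper_width: 0.0338
```

Call:
drive_tool:
  targets:
    - [0,0.02,-0.01,0]
    - [0,0.03,0,0]
    - [0,0.035,0,0]
    - [0,0.035,0,0]
    - [0,0.035,0,0]
    - [0,0.035,0,0]
    - [0,0.035,0,0]
    - [0,0.035,0,0]
    - [-0.02,0.035,0,0]
    - [-0.03,0.035,0,0]
    - [-0.03,0.035,0,0]
    - [-0.03,0.03,0,0]

```text
clock: 45.35
position: [0.4617, -0.2595, 0.3222]
tool_rot: [[0.998, -0.066, 0.011], [-0.067, -0.998, 0.017], [0.009, -0.017, -1.0]]
contact_force: [0.6, -0.7, 0.3]
gripper_width: 0.0338
```

Call:
drive_tool:
  targets:
    - [-0.03,0.035,0,0]
    - [-0.03,0.035,0,0]
    - [-0.03,0.035,0,0]
    - [-0.03,0.035,0,0]
    - [-0.03,0.03,0,0]
    - [-0.02,0.02,0,0]
    - [0,0,0,0]
    - [0,0,0,0]

```text
clock: 46.15
position: [0.2669, -0.4472, 0.3243]
tool_rot: [[0.997, -0.074, 0.014], [-0.074, -0.997, 0.009], [0.013, -0.01, -1.0]]
contact_force: [-0.2, 0.9, -0.6]
gripper_width: 0.0341
```

```bash
python3 - <<'E'
from h import *
s=st()
for n in("side","top"):
    im=imaging.read_camera(n)[:,:,::-1]; cv2.imwrite(f"pics/{n}8raw.png",im); cv2.imwrite(f"pics/{n}8.png",cv2.resize(im,(800,600),interpolation=cv2.INTER_CUBIC))
t=cv2.imread("pics/top8raw.png"); crop(t,120,90,370,240,3.2,"pics/c8.png")
E
```

```text
t 46.15 p [ 0.2669 -0.4472  0.3243] yaw -4.25 tilt [13.7  9. ] F [-0.22  0.95 -0.62] M [-0.08 -0.03  0.02] w 0.0341
```

View pics/c8.png

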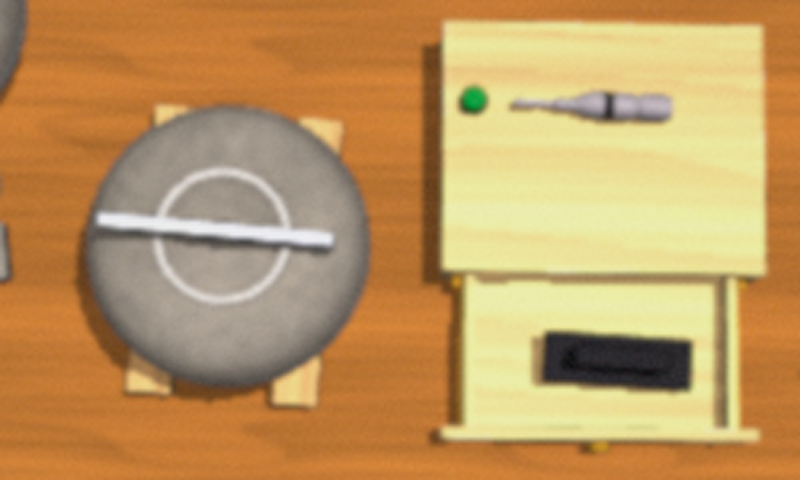

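View pics/side8.png

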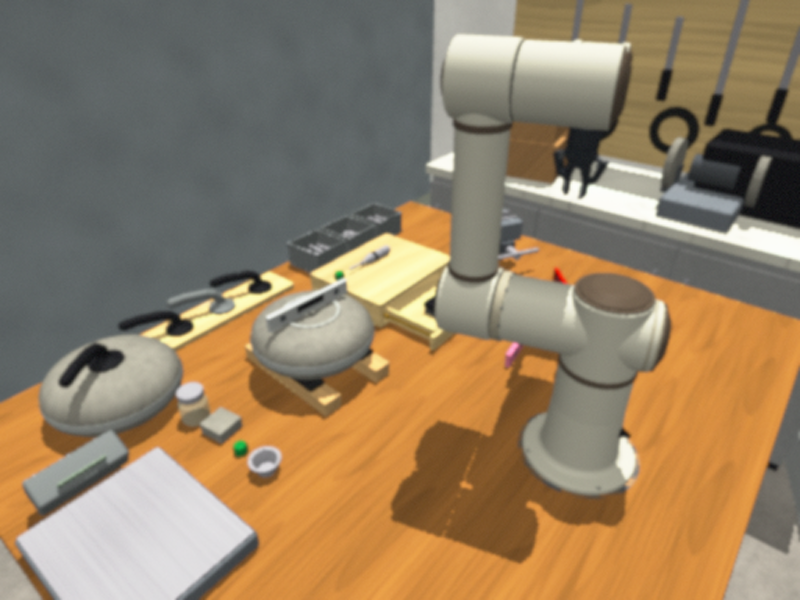

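```bash
python3 - <<'E'
from h import *
t=cv2.imread("pics/top8raw.png"); g=t.min(2).astype(int)
m=np.zeros(t.shape[:2],np.uint8); m[150:172,145:230]=1
hsv=cv2.cvtColor(t,cv2.COLOR_BGR2HSV)
m*=((hsv[...,1]<40)&(hsv[...,2]>205)).astype(np.uint8)
m=cv2.morphologyEx(m,cv2.MORPH_OPEN,np.ones((2,5),np.uint8))
cs,_=cv2.findContours(m,cv2.RETR_EXTERNAL,cv2.CHAIN_APPROX_NONE); c=max(cs,key=cv2.contourArea)
P=(onz("top",c[:,0].astype(float),.1935)[:,:2]*1000).astype(np.float32); r=cv2.minAreaRect(P); print(np.round(r[0],1),np.round(r[1],1),round(r[2],2))
a=np.array([[97,218.5],[332,240]])/3.2+[120,90]; W=onz("top",a,.1935); print(W.mean(0),np.linalg.norm(W[1]-W[0]))
H,S,V=[hsv[...,i] for i in range(3)]
m=np.zeros(t.shape[:2],np.uint8); m[190:215,283:340]=1; m*=(V<90).astype(np.uint8)
cs,_=cv2.findContours(m,cv2.RETR_EXTERNAL,cv2.CHAIN_APPROX_NONE); c=max(cs,key=cv2.contourArea)
P=(onz("top",c[:,0].astype(float),.051)[:,:2]*1000).astype(np.float32); r=cv2.minAreaRect(P); print("pad",np.round(r[0],1),np.round(r[1],1),round(r[2],2))
E
```

```text
[595.1 141.3] [215.9  11.2] 85.72
[0.59572503 0.14120564 0.1935    ] 0.2198280149166424
pad [ 489.3 -254.7] [148.7  48.6] 86.59
```

```bash
python3 -c "
from plant import order
print(order.close_job())"
```

```text
the job is handed in; nothing more can be done
None
```

The job is handed in at about 46 s of the 72 s allowed. The running band is dressed, the pad is back in the drawer face down, and the straightedge is standing across the middle of the band.

- **Stroke:** I took the pad from the drawer and set it on the near side, its plate starting about 72 mm before the band's centre. I pushed it along the battens to about 74 mm past centre, which covers the whole 131 mm ring. Sideways drift was under 1 mm.
- **Squeeze:** Contact force read from about 7 to 8.9 N between steps, which is roughly 4 to 6 mm of cushion squeeze. I inferred the squeeze from force and height; I had no direct reading of it.
- **Pad:** The last top view shows it lying flat about 3 mm from where it started, with the same outline as before.
- **Straightedge:** I took the aluminium bar with black grip plates from the shelf top, not the pink or red bar on the bench. It was set down with about 3 N. The last view puts it upright, about 2 mm from the band's centre and at right angles to the battens.
- **Other things:** In the last pictures the other items look to be where they were. I did not measure them. The robot is touching nothing.

One thing did not go cleanly. The tool tilt drifted during fast moves, up to about 3°, and cost several seconds of correction. At first contact with the band, the tool was still about 0.7 to 0.8° off its angle at grasp, along the pad's length. I lowered the grip force so the pad could level itself, but whether it lay perfectly flat at the very start was not measured.

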